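# Line and clamp a preserve jar in the bench clamp, and keep the trigger drawn

### The job

Get the jar that stands in the blue bench clamp ready for its stuck lid: lift the cork liner blade by its yellow handle out of its wooden stand and slip it straight down between the jar and the fixed steel jaw until its foot stands on the base board, then let go of it. Then pump the orange ratchet trigger, drawing its top towards the black grip and letting it spring back, until the rubber pad has come up to the jar and its sprung plunger is pressed about halfway in (the red half of the shaft gone into the blue jaw), never to its stop, or the glass cracks. Finish while holding: keep the trigger drawn with the fingers so that the jar stays gripped; move the jaw by the trigger only, and leave the other jars, bottles, bowl and brush alone.

Things in the scene. Friction and masses are not known exactly. Their poses are not given: they have to be found in the camera images.
- clamp: Blue bench clamp, fixed to the table, on a wooden board 430 x 110 x 18 mm (x -240 to +190 mm). Origin on the table under the board, z up, x along the clamp from trigger to fixed jaw, y across. Trigger pivot: a y-line at x -120, z 78 mm. Black fixed grip behind the trigger: front face x -201 mm, 34 mm wide, up to z 172 mm. Moving jaw no higher than z 90 mm.
- jaw_face (a point): Foot of the fixed jaw's flat inner face, where it meets the board top, on the centre line (clamp x = 165 mm). The fixed jaw is 22 mm thick (away from the jar), 80 mm wide, and rises 72 mm above this point. Axes as the clamp's.
- jar: The jar to clamp: round red jar with brass lid, diameter 70, height 90 mm (lid 65 wide), 0.25 to 0.45 kg, loose, on the base board between pad and fixed jaw; origin at the centre of its underside, z up. At the start it stands 15 to 20 mm clear of the fixed jaw; the clamp slides it up against blade and jaw.
- blade: Liner blade, loose, 70 g: cork plate 8 mm thick (x), 50 wide (y), 100 high; on top a yellow handle 12 mm thick (x), 34 wide (y), from 100 to 150 mm above the foot. Origin at the centre of its foot, z up. Starts upright in the stand, foot 10 mm above the table. In the clamp it stands with its x along the clamp's x (either way round).
- stand: Dark wooden block 50 x 85 x 35 mm (x, y, z) fixed on the table with a slot 11 x 53 mm, 25 mm deep, that holds the blade; origin at the centre of its underside, axes as those of the blade in it.
- trigger_grip (a point): Middle of the orange trigger paddle where it is pushed, 65 mm from its pivot (moves with it). Paddle 12 mm thick, 26 wide (clamp y), top 88 mm from the pivot. At rest it leans 0.3 rad from upright towards the jar; fully drawn, 0.3 rad towards the black grip. Its jar side is free for the fingers.
- trigger_paddle: The orange paddle of the trigger; origin on the pivot line.
- trigger (a joint): Trigger angle, 0 at rest to 0.6 rad (rigid stop) drawn fully towards the black grip (clamp -x); springs back (4 to 5 N at the grip point). Drawing it pushes the moving jaw to the jar, 40 mm per rad (24 mm a full stroke, less up to one 8 mm tooth lost at its start); on the way back a pawl holds the jaw. Takes 5 to 17 N at the grip point.
- jaw (a joint): Travel of the moving jaw towards the jar, m, 0 fully back; ratchet teeth every 8 mm; up to 8 mm may be lost again as the trigger goes back.
- jaw_block: The blue moving jaw; origin has the clamp's place and axes at jaw = 0.
- pad_face (a point): Bottom of the V of the rubber pad, on the centre line, 40 mm above the board; the flanks of the V open by 70 degrees each from the centre line, so the 70 mm jar touches them when the jar's axis is 37 mm further on (clamp +x).
- pad: The black rubber V pad on the plunger's end, 50 mm high, about 60 mm wide.
- plunger (a joint): How far the sprung plunger is pressed into the blue jaw, m: 0 free, 0.024 at its stop; 0.8 N per mm. Its shaft shows 24 mm when free: the 12 mm next to the jaw are red, the rest steel. The jar itself starts to slide at some 2 to 4 N.
- jar_spare: Bystander: red jar with white lid, 70 x 90 mm, loose; origin under its centre.
- jar_olive: Bystander: olive-green jar with brass lid, 70 x 90 mm, loose; origin under its centre.
- bottle_sauce: Bystander: red sauce bottle, 72 x 240 mm, loose; origin under its centre.
- bottle_green: Bystander: green glass bottle, 68 x 220 mm, loose; origin under its centre.
- bowl: Bystander: white bowl, 120 x 50 mm, loose; origin under its centre.
- brush: Bystander: brush lying on the table, loose.
There are look-alikes about, which are no part of the job. Leave any pink look-alike of the blade alone.

How it is judged:
By the outcome, as a careful person would: the job done as asked, in the order asked, and still so for the second after the job is handed in, while the arm keeps its last pose, push and grip.
It also fails if it takes over 58 s, if anything falls off the work surface, if the arm or the gripper's body presses on something with over 40 N, if the wrist force passes 120 N, or if a joint passes its speed limit or range.

### The arm

A 7-joint arm with a two-finger parallel gripper is mounted at the origin on the work surface. World frame = base frame: x ahead of the robot, y to its left, z up, the work surface at z = 0. Lengths are in m, angles in rad, forces in N, time in s.
With the tool pointing down it reaches from about 0.4 to 0.85 m from the base axis. Payload 6.9 kg.
Tool frame: the origin (TCP) lies at the very end of the fingers, on their centre line; the grasp point (between the pads) lies 19 mm behind it; z points along the fingers, y is the direction in which the jaws open and shut (so a half turn about z gives the same grasp; the last joint's range is limited). The gripper opens to 85 mm and grips with 20 to 120 N. Pads are 22 mm wide; open, the fingers measure 114 mm over their backs; the gripper's body (76 mm by 85 mm) begins 54 mm behind the grasp point. The pads swing forward as they close: fully open they stand 13 mm farther back than shut.
Start: joints at [-1.028, 0.507, -0.238, 1.5, 0.126, 1.149, -0.155], TCP at [0.265, 0.566, 0.2] pointing down, gripper open.
Joint ranges: [-3.08, 3.08], [-0.24, 2.05], [-1.43, 1.35], [0, 2.5], [-1.52, 4.66], [0.17, 1.96], [-2.89, 2.89]. Speed limits (rad/s): [2.39, 2.39, 3.14, 3.14, 3.14, 3.14, 3.14].

### API

Orientations are given as a rotation vector (axis times angle).
In Python, from plant import env gives the robot as it stands. The module is installed in compiled form; this text tells all that it offers.
- The arm moves only by the tool move_arm, never from a script. Its argument "increments" is a list of rows, each an object with "travel": the shift along the tool's x, y, z normalised to -1 to 1, where 1 is 20 cm, a list of three; "twist": the turn, a rotation vector about the tool's x, y, z normalised to -1 to 1, where 1 is 180 degrees, a list of three; "hand": the opening, from 0 (shut) to 1 (fully open). In form: [{"travel": [x, y, z], "twist": [ax, ay, az], "hand": hand}, ...]. A call has 1 to 5 rows; each row is the pose to reach, as a shift and turn from the pose commanded when the call began, along the tool's axes at that moment, turning the shorter way round; what a row does not reach only later rows make up. A row lasts 1/12 s, in which the tool goes at most 41.7 mm and 7.16 degrees, less where a joint would pass 70% of its speed; a pose out of reach is approached as far as the arm can. A call with a number of a shift or a turn outside -1 to 1 is refused whole. A call with a gripper value outside its range is refused whole. The fingers move at their own pace and stop on an object; the grip force is fixed at half the most. Time passes only in rows, so rows that repeat a pose let the fingers close. It gives the time, the measured TCP pose, the force and the opening at its end, in the units of the state.
- env.get_obs(): the state, without advancing time (a new reading comes with each control period).
- env.get_image(name): name is "scene" or "side" or "wrist"; returns a dict with "color" (400x640x3 uint8, red, green, blue), "mtx" (3x3 intrinsics, pixels), "rvec" (rotation vector, rad) and "tvec" (3), from world to camera coordinates, as OpenCV has them. Camera axes: x right, y down, z forward; pixel columns grow to the right and rows downward; lengths in m; the calibration is good to about 2 mm. A picture is of the moment at which its call begins. There is no depth.
- env.finish_job(): hands the job in, once; it reports no verdict.
The state is a dict: "t": time; "qpos": joint angles; "joint_vel": joint speeds; "joint_efforts": joint torques, N m; "tool_pos": TCP position; "ee_rot": TCP orientation; "force": force on the tool from outside, world axes, zero at the start; "moment": the same for the moment, N m; "opening": opening from 0.0 (shut) to 1.0 (fully open).
Only numpy, scipy, OpenCV 4.12 (cv2) and the standard library are available. Lean on these libraries where they do the work, as an engineer would, in place of code of your own. Each camera call takes 0.05 s, during which the arm holds its last target. There are 200 camera calls.

## Working session

There is one attempt and no reset: what is moved stays moved. The work goes in short steps, Python scripts to look and compute and a tool call to move; the robot and the scene stay as the last step left them, time stands still between calls to the robot, and variables do not carry over. Pictures are saved under pics/ and viewed, about 8 in all and at most 12, crops included, and the job is handed in when it is done.

Besides the shell and the picture viewer there is one more tool, called after "Request:" by a JSON object that holds its "fn" and its "kwargs". move_arm: Moves the arm, as the interface text tells. Scaled input: -1 to 1 covers 20 cm each way for a shift and 180 degrees each way for a turn. Its arguments: {"type":"object","properties":{"increments":{"type":"array"}},"required":["increments"]}

```bash
mkdir -p pics
python3 - <<'E'
from plant import env
import cv2,json
print(env.get_obs())
for n in("scene","side"):
    im=env.get_image(n); cv2.imwrite(f"pics/{n}0.png",im["color"][:,:,::-1]); print(n,im["mtx"].tolist(),im["rvec"],im["tvec"])
E
```

```text
{'t': 0.0, 'qpos': array([-1.02750991,  0.50837578, -0.23749292,  1.501137  ,  0.12569509,
        1.14890334, -0.15483733]), 'joint_vel': array([ 9.34688827e-05,  1.21013988e-03, -1.62977418e-03,  1.94435168e-03,
        1.21408495e-03, -4.61223361e-04,  5.36081505e-04]), 'joint_efforts': array([ 1.24541916e-04, -6.20596433e+01, -2.18640044e+00, -2.49655169e+01,
        1.28224050e-02,  1.16336276e-02, -1.50308250e-05]), 'tool_pos': array([0.26480743, 0.5655065 , 0.19960362]), 'ee_rot': array([-6.82192639e-01, -3.06626170e+00,  2.82857694e-03]), 'force': array([-0.07589271, -0.22545334, -0.85714838]), 'moment': array([-0.00368776, -0.0112059 , -0.00608657]), 'opening': 1.0014239626129455}
scene [[462.00988014430754, 0.0, 323.3597867006416], [0.0, 462.00988014430754, 191.0648232744277], [0.0, 0.0, 1.0]] [ 2.33351706  0.7840636  -0.29140587] [-0.43875888 -0.19521968  1.88215953]
side [[372.6810374324825, 0.0, 317.9849894710087], [0.0, 372.6810374324825, 196.39478909526878], [0.0, 0.0, 1.0]] [ 2.1705173  -0.93079167  0.38776404] [-0.40150213  0.34220136  0.87964208]
```

View pics/scene0.png

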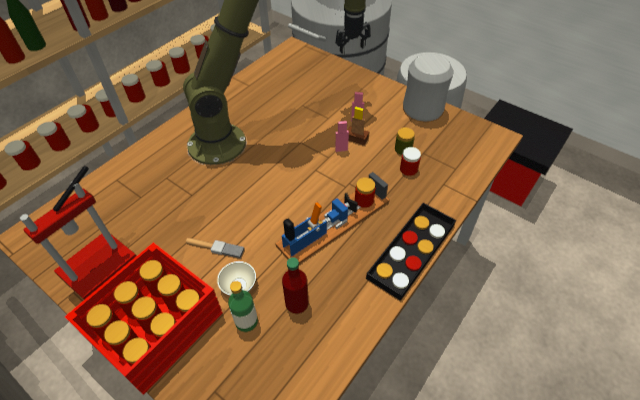

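View pics/side0.png

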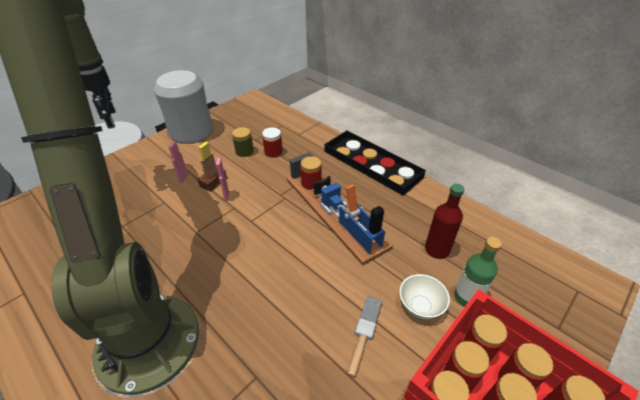

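The yellow-handled blade in its dark stand is at scene (358,115) / side (205,150). Pink look-alikes are at scene (342,135) and (358,100), side (222,178) and (178,160). The clamp jar is at scene (365,192), and the similar jars are at (405,140) and (411,160). I'll check the choice in a close crop.

Run:
```python
import cv2,numpy as np
a=cv2.imread("pics/scene0.png");b=cv2.imread("pics/side0.png")
def c(im,x,y,w,h,s):return cv2.resize(im[y:y+h,x:x+w],None,fx=s,fy=s,interpolation=cv2.INTER_CUBIC)
A=c(a,270,85,130,180,3.3)[:594]; B=c(b,165,130,120,75,3.0); C=c(b,280,145,120,120,3.0)
cv=np.zeros((600,800,3),np.uint8); cv[:A.shape[0],:A.shape[1]]=A; cv[:225,435:795]=B; cv[232:592,435:795]=C
cv2.imwrite("pics/crop1.png",cv)
```

```text
(no output)
```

View pics/crop1.png

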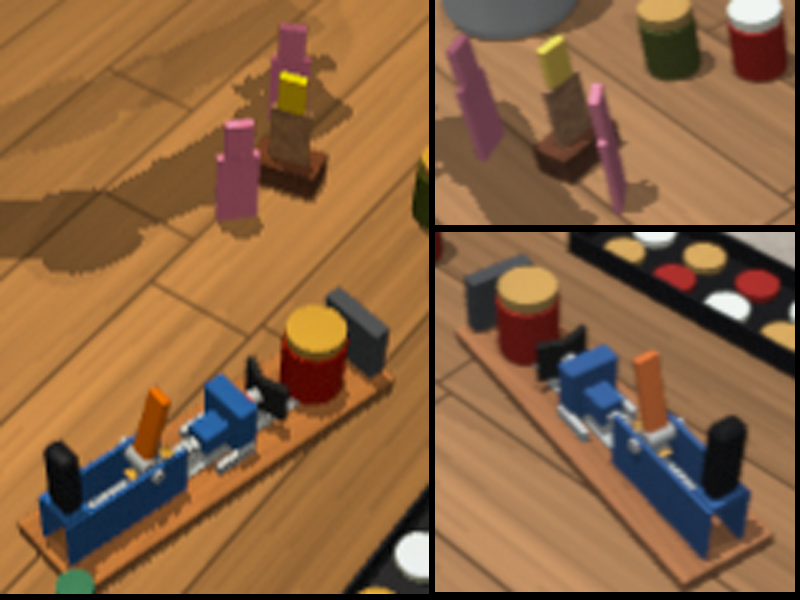

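The crop confirms it: the yellow-handled cork blade is in the dark stand, with a pink one on either side. The trigger leans toward the jar. Next I fit the poses.

```bash
cat > h.py <<'E'
import numpy as np,cv2
from scipy.optimize import least_squares
from scipy.spatial.transform import Rotation as R
CAM={}
CAM["scene"]=(np.array([[462.00988,0,323.35979],[0,462.00988,191.06482],[0,0,1]]),np.array([2.33351706,.7840636,-.29140587]),np.array([-.43875888,-.19521968,1.88215953]))
CAM["side"]=(np.array([[372.681037,0,317.984989],[0,372.681037,196.394789],[0,0,1]]),np.array([2.1705173,-.93079167,.38776404]),np.array([-.40150213,.34220136,.87964208]))
def proj(c,P):
    K,r,t=CAM[c] if isinstance(c,str) else c
    return cv2.projectPoints(np.atleast_2d(np.asarray(P,float)),r,t,K,None)[0][:,0]
def ray(c,uv,z):
    K,r,t=CAM[c] if isinstance(c,str) else c
    M=cv2.Rodrigues(np.asarray(r))[0]; d=M.T@np.linalg.solve(K,[uv[0],uv[1],1]); o=-M.T@np.ravel(t)
    return o+d*(z-o[2])/d[2]
def place(p,L):
    L=np.atleast_2d(L); c,s=np.cos(p[2]),np.sin(p[2])
    return np.c_[p[0]+c*L[:,0]-s*L[:,1],p[1]+s*L[:,0]+c*L[:,1],L[:,2]]
def fit(obs,p0):
    f=lambda p:np.concatenate([(proj(c,place(p,L))-uv).ravel() for c,L,uv in obs])
    s=least_squares(f,p0,loss="soft_l1"); return s.x,f(s.x).reshape(-1,2)
E
python3 - <<'E'
from h import *
A=lambda u,v:np.array([270+u/3.3,85+v/3.3])
B=lambda u,v:np.array([165+(u-435)/3,130+v/3])
C=lambda u,v:np.array([280+(u-435)/3,145+(v-232)/3])
m=.001
obs=[("scene",[-.24,.055,.018],A(20,525)),("scene",[.19,-.055,.018],A(393,376)),
("side",[.19,.055,.018],C(459,328)),("side",[-.24,.055,.018],C(687,578)),("side",[-.24,-.055,.018],C(770,535)),
("scene",[.165,.04,.09],A(328,292)),("scene",[.187,-.04,.09],A(387,328)),("side",[.187,.04,.09],C(465,278)),]
g=ray("scene",A(20,525),.018)
best=min((fit(obs,[*g[:2]+.1,y]) for y in np.arange(-3,3,1)),key=lambda r:abs(r[1]).sum())
print("clamp",best[0],best[1].round(1).tolist())
print("jar", ray("scene",A(317,332),.108), ray("side",C(528,282),.108))
print("bladetop",ray("scene",A(294,78),.16),ray("side",B(553,43),.16))
for n,uv in dict(hl=A(280,73),hr=A(308,77)).items(): print(n,ray("scene",uv,.16))
print("stand corners scene",ray("scene",A(257,168),.035),ray("scene",A(318,180),.035),ray("scene",A(328,150),.035))
print("stand side", ray("side",B(537,155),.035),ray("side",B(572,168),.035),ray("side",B(618,135),.035))
E
```

```text
clamp [ 0.62978779 -0.01080248 -4.94642687] [[-1.8, -1.1], [0.3, 0.3], [-1.0, -0.8], [-0.0, 0.8], [2.9, -2.0], [-1.7, 0.6], [0.6, -0.3], [-0.1, -1.8]]
jar [0.66262388 0.09636344 0.108     ] [0.65420671 0.10093714 0.108     ]
bladetop [0.44596012 0.3657687  0.16      ] [0.43969201 0.36303846 0.16      ]
hl [0.42784028 0.36338086 0.16      ]
hr [0.45795035 0.37704517 0.16      ]
stand corners scene [0.4258723  0.32777377 0.035     ] [0.49691354 0.35487896 0.035     ] [0.47700774 0.4067378  0.035     ]
stand side [0.38763431 0.36469326 0.035     ] [0.40185557 0.31790978 0.035     ] [0.47000515 0.32712317 0.035     ]
```

```bash
cat >> h.py <<'E'
def go(pos,ydeg,n=None):
    """print travel/twist from current measured pose to pos, tool down with tool y at heading ydeg (or +180)"""
    from plant import env
    o=env.get_obs(); M=R.from_rotvec(o["ee_rot"]); best=None
    for k in(0,180):
        a=np.radians(ydeg+k); y=np.array([np.cos(a),np.sin(a),0]); z=np.array([0,0,-1.]); x=np.cross(y,z)
        w=(M.inv()*R.from_matrix(np.c_[x,y,z])).as_rotvec()
        if best is None or np.linalg.norm(w)<np.linalg.norm(best):best=w
    print("t %.2f"%o["t"],"pos",o["tool_pos"].round(4),"yhead %.1f"%np.degrees(np.arctan2(*M.as_matrix()[1::-1,1])),"F",o["force"].round(1),"open %.2f"%o["opening"],"q",o["qpos"].round(2))
    print("travel",(M.inv().apply(np.array(pos)-o["tool_pos"])/.2).round(4),"twist",(best/np.pi).round(4))
E
python3 - <<'E'
from h import *
A=lambda u,v:np.array([270+u/3.3,85+v/3.3])
B=lambda u,v:np.array([165+(u-435)/3,130+v/3])
print(ray("scene",A(238,215),0),ray("side",B(618,210),0),ray("side",B(485,158),0),ray("scene",A(293,27),.15),ray("side",B(460,42),.15))
go([.44,.36,.30],-68)
E
```

```text
[0.43484236 0.27734301 0.        ] [0.41423147 0.2608938  0.        ] [ 3.60320166e-01  4.44626307e-01 -1.11022302e-16] [0.38472755 0.45418438 0.15      ] [0.37861067 0.45175038 0.15      ]
t 0.10 pos [0.2648 0.5656 0.1997] yhead 64.9 F [-1.1  0.6  0.2] open 1.00 q [-1.03  0.51 -0.24  1.5   0.13  1.15 -0.15]
travel [-1.2291 -0.5604 -0.5006] twist [-5.000e-04 -2.000e-04 -2.616e-01]
```

Request:
{"fn": "move_arm", "kwargs": {"increments": [{"travel":[-0.2,-0.1,-0.4],"twist":[0,0,-0.04],"hand":1},{"travel":[-0.4,-0.2,-0.5],"twist":[0,0,-0.08],"hand":1},{"travel":[-0.6,-0.28,-0.5],"twist":[0,0,-0.12],"hand":1},{"travel":[-0.8,-0.37,-0.5],"twist":[0,0,-0.16],"hand":1},{"travel":[-1,-0.46,-0.5],"twist":[0,0,-0.19],"hand":1}]}}

```text
t: 0.52
tool_pos: [0.3753, 0.4351, 0.2964]
ee_rot: [-0.262, 3.129, 0.002]
force: [1.7, 0.7, -0.7]
opening: 0.999
```

Run:
```python
from h import *
go([.44,.36,.30],112)
```

```text
t 0.52 pos [0.3753 0.4351 0.2964] yhead 99.6 F [ 1.7  0.7 -0.7] open 1.00 q [-0.66  0.37 -0.37  1.47  0.14  1.32  0.7 ]
travel [-0.2565 -0.4239 -0.0184] twist [ 0.0004  0.0005 -0.0691]
```

Request:
{"fn": "move_arm", "kwargs": {"increments": [{"travel":[-0.13,-0.21,0],"twist":[0,0,-0.04],"hand":1},{"travel":[-0.13,-0.21,0],"twist":[0,0,-0.07],"hand":1},{"travel":[-0.13,-0.21,0],"twist":[0,0,-0.07],"hand":1},{"travel":[-0.13,-0.21,0],"twist":[0,0,-0.07],"hand":1}]}}

```text
t: 0.85
tool_pos: [0.4072, 0.3977, 0.2946]
ee_rot: [0.586, -3.086, -0.0]
force: [-0.7, 0.5, 0.3]
opening: 1.0
```

Run:
```python
from h import *
go([.44,.36,.30],112)
from plant import env
im=env.get_image("wrist");cv2.imwrite("pics/w1.png",im["color"][:,:,::-1])
import json;json.dump([im["mtx"].tolist(),np.ravel(im["rvec"]).tolist(),np.ravel(im["tvec"]).tolist()],open("w1.json","w"))
```

```text
t 0.85 pos [0.4072 0.3977 0.2946] yhead 111.5 F [-0.7  0.5  0.3] open 1.00 q [-0.55  0.37 -0.4   1.48  0.15  1.32  0.98]
travel [-0.0834 -0.2354 -0.0272] twist [ 0.0001 -0.0003 -0.0028]
```

View pics/w1.png

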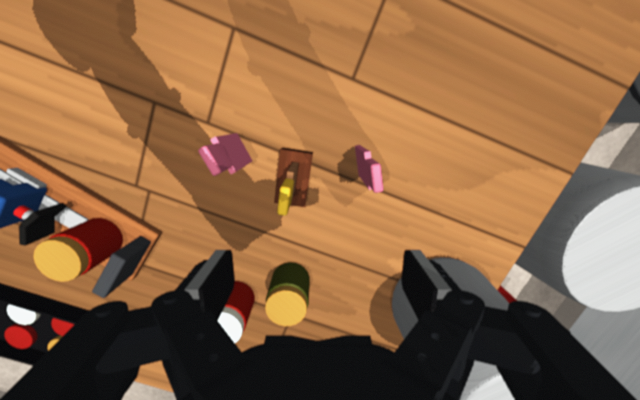

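Run:
```python
from h import *
import json
c=json.load(open("w1.json")); c=(np.array(c[0]),np.array(c[1]),np.array(c[2]))
for uv in[(279,149),(312,152),(308,205),(275,201)]:print(ray(c,uv,.035).round(4))
print("cam",(-cv2.Rodrigues(c[1])[0].T@c[2]).round(3),"tcp px",proj(c,[[.4072,.3977,.2946]]))
im=cv2.imread("pics/w1.png"); a=cv2.resize(im[135:225,250:340],None,fx=6,fy=6,interpolation=cv2.INTER_CUBIC)
b=cv2.resize(im[170:300,0:170],None,fx=1.5,fy=1.5)
cv=np.zeros((540,800,3),np.uint8);cv[:,:540]=a;cv[:195,545:800]=b;cv2.imwrite("pics/w1c.png",cv)
```

```text
[0.4013 0.3341 0.035 ]
[0.3873 0.3818 0.035 ]
[0.4674 0.406  0.035 ]
[0.4803 0.3551 0.035 ]
cam [0.339 0.372 0.468] tcp px [[316.18293139 234.59197141]]
```

View pics/w1c.png

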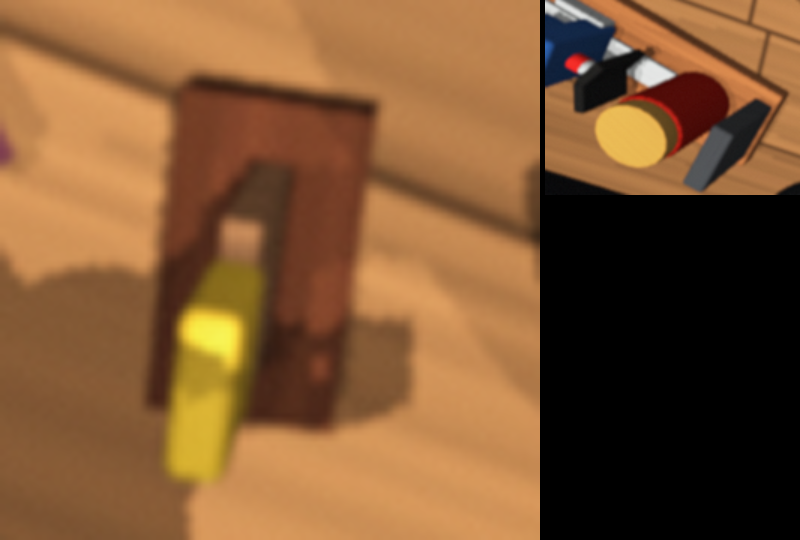

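Run:
```python
from h import *
import json
c=json.load(open("w1.json")); c=(np.array(c[0]),np.array(c[1]),np.array(c[2]))
P=lambda u,v:np.array([250+u/6-.4,135+v/6-.4])
st=[(c,[a*.025,b*.0425,.035],P(*uv)) for a,b,uv in[(-1,1,(176,84)),(1,1,(376,105)),(1,-1,(335,431)),(-1,-1,(150,405))]]
ha=[(c,[a*.006,b*.017,.16],P(*uv)) for a,b,uv in[(-1,1,(182,308)),(1,1,(244,316)),(1,-1,(224,482)),(-1,-1,(166,475))]]
for n,o in(("stand",st),("handle",ha),("both",st+ha)):
    p,r=fit(o,[.44,.36,1.9]);print(n,p.round(4),np.degrees(p[2]).round(1),r.round(1).tolist())
Q=lambda u,v:np.array([(u-545)/1.5,170+v/1.5])
cl=[(c,L,Q(*uv)) for L,uv in[([.19,.055,.018],(787,95)),([.165,.04,.09],(712,122)),([.187,-.04,.09],(702,190)),([.165,-.04,.09],(686,183))]]
A=lambda u,v:np.array([270+u/3.3,85+v/3.3])
C=lambda u,v:np.array([280+(u-435)/3,145+(v-232)/3])
cl2=[("scene",[-.24,.055,.018],A(20,525)),("scene",[.19,-.055,.018],A(393,376)),
("side",[.19,.055,.018],C(459,328)),("side",[-.24,.055,.018],C(687,578)),("side",[-.24,-.055,.018],C(770,535)),
("scene",[.165,.04,.09],A(328,292)),("scene",[.187,-.04,.09],A(387,328)),("side",[.187,.04,.09],C(465,278)),]
for o in(cl,cl+cl2):
  p,r=fit(o,[.63,-.01,1.34]);print(p.round(4),np.degrees(p[2]).round(1),r.round(1).tolist())
go([.443,.364,.25],0)
```

```text
stand [0.4353 0.3685 1.8209] 104.3 [[0.1, -0.3], [-0.1, 0.4], [0.3, -0.4], [-0.2, 0.2]]
handle [0.4356 0.3688 1.8088] 103.6 [[-0.2, -0.6], [0.3, -0.4], [0.3, 0.6], [-0.5, 0.5]]
both [0.4355 0.3687 1.8187] 104.2 [[0.2, -0.2], [-0.0, 0.6], [0.3, -0.2], [-0.2, 0.3], [-0.4, -0.6], [0.1, -0.6], [0.5, 0.5], [-0.4, 0.4]]
[ 0.6244 -0.0071  1.3538] 77.6 [[-2.0, -0.2], [1.5, 0.0], [1.3, 1.4], [-1.7, -0.9]]
[ 0.6264 -0.0084  1.355 ] 77.6 [[-3.0, 0.4], [0.4, 0.7], [0.3, 2.1], [-2.7, -0.2], [-1.6, -1.1], [-0.7, -1.2], [-3.0, -0.1], [-0.0, 0.6], [2.4, -2.7], [-2.9, -0.6], [-0.4, -1.8], [-2.1, -1.2]]
t 0.90 pos [0.4062 0.3989 0.2947] yhead 111.6 F [-0.7  0.7 -0.9] open 1.00 q [-0.55  0.37 -0.4   1.48  0.15  1.32  0.98]
travel [-0.1071 -0.2299  0.223 ] twist [ 4.000e-04 -1.000e-04 -3.799e-01]
```

Run:
```python
from h import *
go([.4355,.3687,.18],104.2)
```

```text
t 0.90 pos [0.4062 0.3989 0.2947] yhead 111.6 F [-0.7  0.7 -0.9] open 1.00 q [-0.55  0.37 -0.4   1.48  0.15  1.32  0.98]
travel [-0.0812 -0.1946  0.573 ] twist [ 0.0002 -0.0003  0.0412]
```

Request:
{"fn": "move_arm", "kwargs": {"increments": [{"travel":[-0.08,-0.19,0.1],"twist":[0,0,0.04],"hand":1},{"travel":[-0.08,-0.19,0.25],"twist":[0,0,0.04],"hand":1},{"travel":[-0.08,-0.19,0.4],"twist":[0,0,0.04],"hand":1},{"travel":[-0.08,-0.19,0.55],"twist":[0,0,0.04],"hand":1},{"travel":[-0.08,-0.19,0.57],"twist":[0,0,0.04],"hand":1}]}}

```text
t: 1.32
tool_pos: [0.4324, 0.3683, 0.176]
ee_rot: [0.398, -3.109, 0.006]
force: [0.1, 0.0, -0.3]
opening: 0.998
```

Run:
```python
from h import *
go([.4355,.3687,.118],104.2)
```

```text
t 1.32 pos [0.4324 0.3683 0.176 ] yhead 104.6 F [ 0.1  0.  -0.3] open 1.00 q [-0.52  0.45 -0.35  1.68  0.17  1.04  0.9 ]
travel [-0.0178 -0.0011  0.2898] twist [-0.001  -0.0025  0.0021]
```

Request:
{"fn": "move_arm", "kwargs": {"increments": [{"travel":[-0.015,0,0.15],"twist":[0,0,0],"hand":1},{"travel":[-0.015,0,0.29],"twist":[0,0,0],"hand":1},{"travel":[-0.015,0,0.29],"twist":[0,0,0],"hand":1}]}}

```text
t: 1.57
tool_pos: [0.4361, 0.3692, 0.1194]
ee_rot: [0.398, -3.11, 0.005]
force: [-0.8, -1.0, -0.5]
opening: 1.005
```

Request:
{"fn": "move_arm", "kwargs": {"increments": [{"travel":[0,0,0],"twist":[0,0,0],"hand":0},{"travel":[0,0,0],"twist":[0,0,0],"hand":0},{"travel":[0,0,0],"twist":[0,0,0],"hand":0},{"travel":[0,0,0],"twist":[0,0,0],"hand":0},{"travel":[0,0,0],"twist":[0,0,0],"hand":0}]}}

```text
t: 1.98
tool_pos: [0.4393, 0.3702, 0.1243]
ee_rot: [-0.396, 3.115, 0.002]
force: [-0.4, 0.4, 0.0]
opening: 0.297
```

Request:
{"fn": "move_arm", "kwargs": {"increments": [{"travel":[0,0,0],"twist":[0,0,0],"hand":0},{"travel":[0,0,0],"twist":[0,0,0],"hand":0},{"travel":[0,0,0],"twist":[0,0,0],"hand":0}]}}

```text
t: 2.23
tool_pos: [0.4393, 0.3701, 0.124]
ee_rot: [-0.396, 3.115, 0.002]
force: [-1.1, 0.1, 6.2]
opening: 0.111
```

Run:
```python
from h import *
go([.4355,.3687,.118],104.2)
from plant import env
im=env.get_image("wrist");cv2.imwrite("pics/w2.png",im["color"][:,:,::-1])
```

```text
t 2.23 pos [0.4393 0.3701 0.124 ] yhead 104.5 F [-1.1  0.1  6.2] open 0.11 q [-0.53  0.51 -0.33  1.75  0.2   0.92  0.88]
travel [ 0.0203 -0.0022  0.03  ] twist [0.0003 0.0005 0.0017]
```

Request:
{"fn": "move_arm", "kwargs": {"increments": [{"travel":[0,0,0],"twist":[0,0,0],"hand":0},{"travel":[0,0,-0.03],"twist":[0,0,0],"hand":0},{"travel":[0,0,-0.1],"twist":[0,0,0],"hand":0},{"travel":[0,0,-0.2],"twist":[0,0,0],"hand":0},{"travel":[0,0,-0.3],"twist":[0,0,0],"hand":0}]}}

```text
t: 2.7
tool_pos: [0.4383, 0.3691, 0.1834]
ee_rot: [0.397, -3.115, 0.001]
force: [0.3, -0.7, -1.4]
opening: 0.11
```

Request:
{"fn": "move_arm", "kwargs": {"increments": [{"travel":[0,0,-0.15],"twist":[0,0,0],"hand":0},{"travel":[0,0,-0.3],"twist":[0,0,0],"hand":0},{"travel":[0,0,-0.45],"twist":[0,0,0],"hand":0},{"travel":[0,0,-0.45],"twist":[0,0,0],"hand":0}]}}

```text
t: 3.03
tool_pos: [0.4403, 0.3715, 0.2793]
ee_rot: [-0.396, 3.109, 0.008]
force: [0.3, 0.1, -0.4]
opening: 0.109
```

Run:
```python
from h import *
A=lambda u,v:np.array([u,v])
print("olive",ray("scene",(405,134),.09),"spare",ray("scene",(411,155),.09))
p=[.6258,-.008,1.355]
print("jawface",place(p,[.165,0,.018]),"ins",place(p,[.157,0,.018]))
t=place(p,[.157,0,.28])[0]
go(t,77.6)
```

```text
olive [0.62802427 0.41968039 0.09      ] spare [0.70407667 0.33479051 0.09      ]
jawface [[0.66113068 0.15317302 0.018     ]] ins [[0.65941768 0.14535857 0.018     ]]
t 3.03 pos [0.4403 0.3715 0.2793] yhead 104.5 F [ 0.3  0.1 -0.4] open 0.11 q [-0.5   0.38 -0.36  1.5   0.14  1.27  0.94]
travel [-0.7773 -1.3692 -0.0033] twist [0.002  0.0022 0.1495]
```

Request:
{"fn": "move_arm", "kwargs": {"increments": [{"travel":[-0.08,-0.14,0],"twist":[0,0,0.03],"hand":0},{"travel":[-0.18,-0.32,0],"twist":[0,0,0.06],"hand":0},{"travel":[-0.28,-0.5,0],"twist":[0,0,0.09],"hand":0},{"travel":[-0.38,-0.68,0],"twist":[0,0,0.12],"hand":0},{"travel":[-0.48,-0.85,0],"twist":[0,0,0.15],"hand":0}]}}

```text
t: 3.45
tool_pos: [0.5753, 0.2269, 0.2729]
ee_rot: [-0.349, -3.122, 0.001]
force: [0.5, 0.4, -0.3]
opening: 0.112
```

Run:
```python
from h import *
t=place([.6258,-.008,1.355],[.157,0,.28])[0]
go(t,77.6)
```

```text
t 3.45 pos [0.5753 0.2269 0.2729] yhead 77.2 F [ 0.5  0.4 -0.3] open 0.11 q [-0.29  0.45 -0.2   1.39  0.09  1.31  0.85]
travel [-0.5001 -0.3047 -0.0354] twist [-0.0002 -0.     -0.002 ]
```

Run:
```python
from h import *
t=place([.6258,-.008,1.355],[.25,.03,.25])[0]
print(t);go(t,77.6)
```

```text
[0.65002715 0.24262531 0.25      ]
t 3.45 pos [0.5753 0.2269 0.2729] yhead 77.2 F [ 0.5  0.4 -0.3] open 0.11 q [-0.29  0.45 -0.2   1.39  0.09  1.31  0.85]
travel [-0.3468  0.1594  0.1143] twist [-0.0002 -0.     -0.002 ]
```

Request:
{"fn": "move_arm", "kwargs": {"increments": [{"travel":[-0.17,0.08,0.05],"twist":[0,0,0],"hand":0},{"travel":[-0.35,0.16,0.1],"twist":[0,0,0],"hand":0},{"travel":[-0.35,0.16,0.1],"twist":[0,0,0],"hand":0},{"travel":[-0.35,0.16,0.1],"twist":[0,0,0],"hand":0}]}}

```text
t: 3.78
tool_pos: [0.6501, 0.2446, 0.2488]
ee_rot: [-0.343, -3.118, 0.004]
force: [-1.0, 0.4, -0.7]
opening: 0.114
```

Run:
```python
from h import *
t=place([.6258,-.008,1.355],[.25,.03,.25])[0]
go(t,77.6)
from plant import env
im=env.get_image("wrist");cv2.imwrite("pics/w3.png",im["color"][:,:,::-1])
import json;json.dump([im["mtx"].tolist(),np.ravel(im["rvec"]).tolist(),np.ravel(im["tvec"]).tolist()],open("w3.json","w"))
cv2.imwrite("pics/w3b.png",cv2.resize(im["color"][60:340,40:400,::-1],(771,600),interpolation=cv2.INTER_CUBIC))
```

```text
t 3.78 pos [0.6501 0.2446 0.2488] yhead 77.4 F [-1.   0.4 -0.7] open 0.11 q [-0.3   0.6  -0.19  1.2   0.11  1.36  0.87]
travel [-0.0016 -0.0096 -0.0058] twist [-0.0009 -0.0016 -0.0009]
```

View pics/w3b.png

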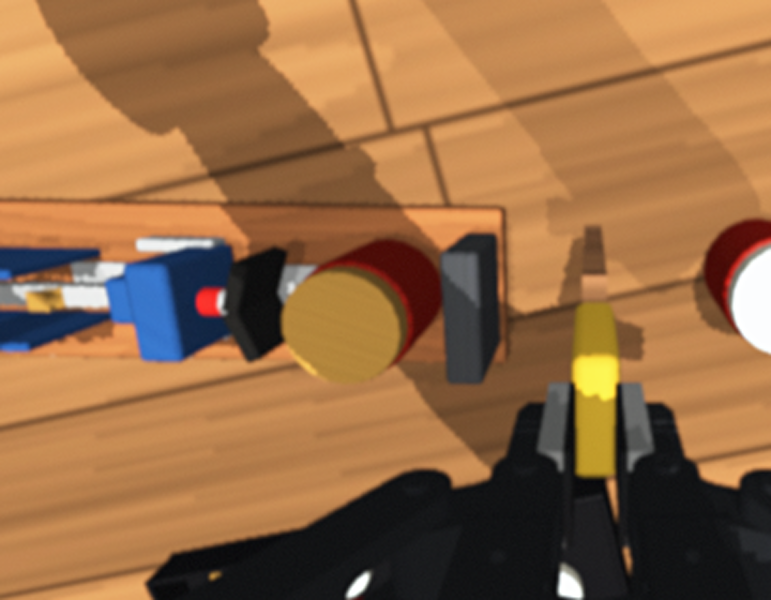

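Run:
```python
from h import *
import json
c=json.load(open("w3.json")); c=(np.array(c[0]),np.array(c[1]),np.array(c[2]))
P=lambda u,v:np.array([40+u/2.1417-.25,60+v/2.1429-.25])
o=[(c,L,P(*uv)) for L,uv in[([.19,.055,.018],(503,208)),([.19,-.055,.018],(508,360)),([.165,.04,.018],(447,243)),([.187,.04,.018],(496,235)),([.165,.04,.09],(443,282)),([.187,.04,.09],(477,283)),([.187,-.04,.09],(483,382)),([.165,-.04,.09],(448,381))]]
p,r=fit(o,[.6255,-.008,1.355]);print(p.round(4),np.degrees(p[2]).round(1),r.round(1).tolist())
j=ray(c,P(343,325),.108)
def loc(p,w):d=np.array(w[:2])-p[:2];cc,s=np.cos(p[2]),np.sin(p[2]);return np.array([cc*d[0]+s*d[1],-s*d[0]+cc*d[1]])
print("jar world",j,"clamp",loc(p,j)*1000)
for uv in[(282,322),(405,326),(343,268),(343,382)]:print(loc(p,ray(c,P(*uv),.108))*1000)
T=[.6501,.2446]; print("tcp in clamp",loc(p,T)*1000)
# pad top z .018+.065
print("pad/jar-side near: ",[ (loc(p,ray(c,P(*uv),.083))*1000).round(1) for uv in[(285,250),(232,290),(250,360)]])
im=cv2.imread("pics/w3.png");big=cv2.resize(im[60:340,40:400],(1542,1200),interpolation=cv2.INTER_CUBIC)
for k in o:
    u=(proj(c,place(p,k[1]))[0]-[40,60]+.25)*4.285; cv2.circle(big,tuple(int(x) for x in u),4,(0,255,0),1)
cv2.imwrite("pics/w3v.png",big[380:800,400:1150])
for h in("go",):
  t=place(p,[.157,0,.26])[0];print(t);go(t,np.degrees(p[2]))
```

```text
[ 0.6299 -0.0099  1.3535] 77.5 [[-1.0, 1.7], [-0.1, 3.3], [8.1, -4.1], [0.6, -0.4], [-2.6, -12.2], [0.0, -12.7], [0.8, 3.3], [-0.3, 3.8]]
jar world [0.64932035 0.10440625 0.108     ] clamp [115.83395972   5.71012176]
[83.00229495  7.45355523]
[149.38593805   5.10145389]
[119.52033304  37.27032679]
[111.94092022 -27.61941774]
tcp in clamp [252.89819783  35.17689845]
pad/jar-side near:  [array([77.3, 42.1]), array([43.5, 18.8]), array([ 47. , -24.2])]
[0.66377224 0.14337279 0.26      ]
t 3.83 pos [0.6493 0.2451 0.2509] yhead 77.5 F [-0.1  0.1 -0.2] open 0.11 q [-0.3   0.59 -0.19  1.2   0.11  1.36  0.87]
travel [-0.1806 -0.4812 -0.0451] twist [-0.0005 -0.001  -0.0002]
```

View pics/w3v.png

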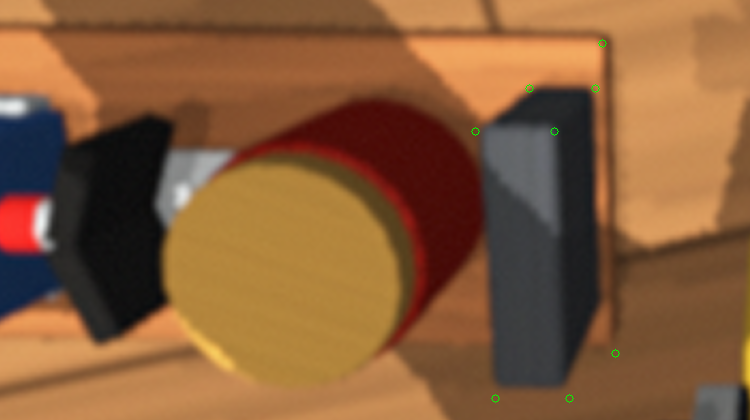

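Run:
```python
from h import *
import json
c=json.load(open("w3.json")); c=(np.array(c[0]),np.array(c[1]),np.array(c[2]))
P=lambda u,v:np.array([40+(u+400)/4.283-.4,60+(v+380)/4.2857-.4])
o=[(c,L,P(*uv)) for L,uv in[([.19,.055,.018],(607,36)),([.187,.04,.018],(591,89)),([.165,.04,.09],(483,125)),([.187,.04,.09],(555,125)),([.187,-.04,.09],(563,385)),([.165,-.04,.09],(495,385))]]
p,r=fit(o,[.6255,-.008,1.355]);print(p.round(4),np.degrees(p[2]).round(1),r.round(1).tolist())
def loc(p,w):d=np.array(w[:2])-p[:2];cc,s=np.cos(p[2]),np.sin(p[2]);return np.array([cc*d[0]+s*d[1],-s*d[0]+cc*d[1]])
for uv in[(162,268),(403,268),(275,150),(290,385),(284,268)]:print(loc(p,ray(c,P(*uv),.108))*1000)
print("tcp in clamp",loc(p,[.6497,.2448])*1000)
print("blue jaw/pad tops", [(n,(loc(p,ray(c,P(*uv),z))*1000).round(1)) for n,uv,z in[("padback",(52,230),.083)]])
t=place(p,[.1575,0,.25])[0];print(t);go(t,np.degrees(p[2]))
```

```text
[ 0.6234 -0.0085  1.3305] 76.2 [[-0.4, 0.2], [1.5, -1.7], [-1.3, -0.7], [0.5, -0.3], [0.7, 1.5], [-0.9, 1.1]]
[82.18204569  1.71107258]
[147.45831305   3.13183414]
[115.9418858   35.05639396]
[113.67905403 -31.80503936]
[115.23505267   2.43048323]
tcp in clamp [252.31432565  34.73760863]
blue jaw/pad tops [('padback', array([38.3,  4.2]))]
[0.66087685 0.14444296 0.25      ]
t 3.83 pos [0.6493 0.2451 0.2509] yhead 77.5 F [-0.1  0.1 -0.2] open 0.11 q [-0.3   0.59 -0.19  1.2   0.11  1.36  0.87]
travel [-0.1655 -0.479   0.0049] twist [-0.0005 -0.001   0.0071]
```

Request:
{"fn": "move_arm", "kwargs": {"increments": [{"travel":[-0.08,-0.15,0],"twist":[0,0,0],"hand":0},{"travel":[-0.16,-0.3,0],"twist":[0,0,0.005],"hand":0},{"travel":[-0.16,-0.45,0],"twist":[0,0,0.005],"hand":0},{"travel":[-0.16,-0.48,0],"twist":[0,0,0.005],"hand":0},{"travel":[-0.16,-0.48,0],"twist":[0,0,0.005],"hand":0}]}}

```text
t: 4.25
tool_pos: [0.6595, 0.1412, 0.2551]
ee_rot: [0.372, 3.117, -0.002]
force: [-0.6, 0.4, -0.5]
opening: 0.112
```

Run:
```python
from h import *
go([.6609,.1444,.24],76.5)
from plant import env
import json
S={}
for n in("wrist","scene","side"):
  im=env.get_image(n);cv2.imwrite(f"pics/{n}4.png",im["color"][:,:,::-1]);S[n]=im
im=S["wrist"];json.dump([im["mtx"].tolist(),np.ravel(im["rvec"]).tolist(),np.ravel(im["tvec"]).tolist()],open("w4.json","w"))
w=cv2.imread("pics/wrist4.png");s=cv2.imread("pics/side4.png");a=cv2.imread("pics/scene4.png")
cv=np.zeros((600,800,3),np.uint8)
cv[:600,:480]=cv2.resize(w[80:280,240:400],(480,600),interpolation=cv2.INTER_CUBIC)
cv[:300,485:785]=cv2.resize(s[110:210,260:360],(300,300),interpolation=cv2.INTER_CUBIC)
cv[300:600,485:785]=cv2.resize(a[130:230,320:420],(300,300),interpolation=cv2.INTER_CUBIC)
cv2.imwrite("pics/c4.png",cv)
```

```text
t 4.25 pos [0.6595 0.1412 0.2551] yhead 76.4 F [-0.6  0.4 -0.5] open 0.11 q [-0.15  0.55 -0.18  1.26  0.1   1.33  1.  ]
travel [-0.0028  0.0173  0.0753] twist [-0.0003  0.0008 -0.0006]
```

View pics/c4.png

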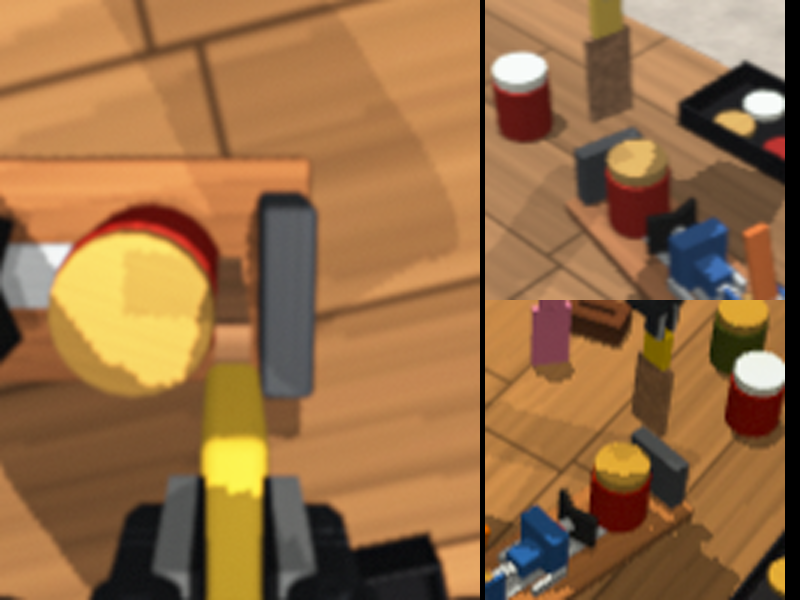

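Run:
```python
from h import *
import json
c=json.load(open("w4.json")); c=(np.array(c[0]),np.array(c[1]),np.array(c[2]))
P=lambda u,v:np.array([240+u/3-.33,80+v/3-.33])
o=[(c,L,P(*uv)) for L,uv in[([.19,.055,.018],(309,158)),([.165,.04,.09],(262,206)),([.187,.04,.09],(316,206)),([.187,-.04,.09],(313,397)),([.165,-.04,.09],(261,397))]]
p,r=fit(o,[.6234,-.0085,1.33]);print(p.round(4),np.degrees(p[2]).round(1),r.round(1).tolist())
def loc(p,w):d=np.array(w[:2])-p[:2];cc,s=np.cos(p[2]),np.sin(p[2]);return (np.array([cc*d[0]+s*d[1],-s*d[0]+cc*d[1]])*1000).round(1)
print("jar lid",[loc(p,ray(c,P(*uv),.108)) for uv in[(50,310),(214,310),(132,232),(132,397)]])
print("foot",[loc(p,ray(c,P(*uv),.141)) for uv in[(216,324),(254,324)]])
print("cork top",[loc(p,ray(c,P(*uv),.241)) for uv in[(208,365),(265,365)]])
print("handle top",[loc(p,ray(c,P(*uv),.291)) for uv in[(203,437),(268,437)]], "tcp",loc(p,[.6595,.1412]))
print("face world",place(p,[.165,0,.018]), place([.6234,-.0085,1.3305],[.165,0,.018]))
```

```text
[ 0.6252 -0.0094  1.3414] 76.9 [[0.2, -0.6], [-0.5, -0.2], [0.3, -0.4], [0.1, 0.7], [-0.2, 0.8]]
jar lid [array([83.9,  2.9]), array([146.7,   2.4]), array([116.5,  32.4]), array([113.8, -32.4])]
foot [array([148.1,   4.9]), array([161.2,   4.8])]
cork top [array([148.5,  19.7]), array([161.5,  19.6])]
handle top [array([149.2,  21.6]), array([160.3,  21.5])] tcp [154.4   0.9]
face world [[0.6627318  0.15128039 0.018     ]] [[0.66266842 0.15175914 0.018     ]]
```

Run:
```python
from h import *
import json
c=json.load(open("w4.json")); c=(np.array(c[0]),np.array(c[1]),np.array(c[2]))
P=lambda u,v:np.array([240+u/3-.33,80+v/3-.33])
p=[.6252,-.0094,1.3414]
q=proj(c,place(p,[[x,.0259,z] for z in(.241,.141) for x in(.1508,.1588)])); print(((q-[240,80]+.33)*3).round(0).tolist())
w=cv2.imread("pics/wrist4.png")[150:215,295:345]; cv2.imwrite("pics/w4z.png",cv2.resize(w,None,fx=8,fy=8,interpolation=cv2.INTER_CUBIC))
print(((q-[295,150]+.33)*8).round(0).tolist())
go(place(p,[.1576,.001,.24])[0],76.7)
```

```text
[[218.0, 339.0], [253.0, 338.0], [223.0, 264.0], [247.0, 263.0]]
[[140.0, 343.0], [235.0, 342.0], [155.0, 143.0], [218.0, 142.0]]
t 4.40 pos [0.6594 0.1468 0.2542] yhead 76.7 F [-0.1  0.7 -1.2] open 0.11 q [-0.15  0.56 -0.19  1.26  0.1   1.33  1.  ]
travel [-0.0061 -0.0114  0.0709] twist [0.0006 0.0002 0.0002]
```

View pics/w4z.png

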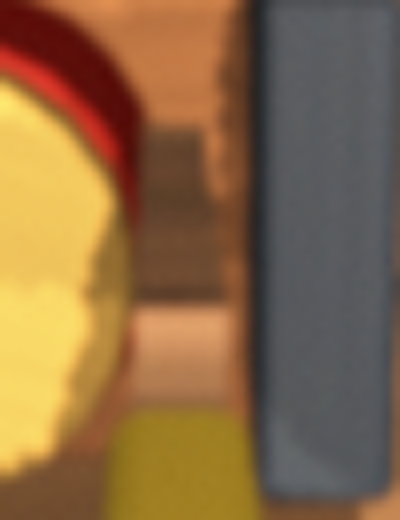

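Request:
{"fn": "move_arm", "kwargs": {"increments": [{"travel":[0,0,0],"twist":[0,0,0],"hand":0},{"travel":[0,0,0],"twist":[0,0,0],"hand":0}]}}

```text
t: 4.57
tool_pos: [0.6597, 0.1466, 0.2531]
ee_rot: [-0.362, -3.121, -0.001]
force: [0.1, 0.3, -0.9]
opening: 0.11
```

```bash
cat >> h.py <<'E'
PC=np.array([.6252,-.0094,1.3414])
def loc(w,p=PC):
    d=np.array(w[:2])-p[:2];c,s=np.cos(p[2]),np.sin(p[2]);return (np.array([c*d[0]+s*d[1],-s*d[0]+c*d[1]])*1000).round(1)
E
python3 - <<'E'
from h import *
from plant import env
o=env.get_obs();print(loc(o["tool_pos"]),o["tool_pos"])
cs=[]
for i in range(4):
  im=env.get_image("wrist"); 
  o=env.get_obs();print(o["t"],loc(o["tool_pos"]),o["tool_pos"].round(4)); cs.append((-cv2.Rodrigues(im["rvec"])[0].T@np.ravel(im["tvec"])).round(4)); print(cs[-1])
cv2.imwrite("pics/w5.png",im["color"][:,:,::-1])
import json;json.dump([im["mtx"].tolist(),np.ravel(im["rvec"]).tolist(),np.ravel(im["tvec"]).tolist()],open("w5.json","w"))
g=im["color"].astype(int)
for r in(166,170,176,182): print(r,[tuple(g[r,x]) for x in range(308,330)])
E
```

```text
[159.7   1.8] [0.65973201 0.14655325 0.25307671]
4.6167 [159.3   1.7] [0.6598 0.1462 0.2529]
[0.588  0.163  0.4263]
4.6667 [159.1   1.5] [0.6599 0.1458 0.2528]
[0.5881 0.1628 0.4262]
4.7167 [158.8   1.3] [0.66   0.1455 0.2527]
[0.5883 0.1625 0.4261]
4.7667 [158.5   1.3] [0.66   0.1452 0.2527]
[0.5883 0.1622 0.426 ]
166 [(np.int64(87), np.int64(16), np.int64(11)), (np.int64(114), np.int64(46), np.int64(26)), (np.int64(164), np.int64(92), np.int64(52)), (np.int64(188), np.int64(115), np.int64(65)), (np.int64(178), np.int64(111), np.int64(65)), (np.int64(145), np.int64(93), np.int64(57)), (np.int64(124), np.int64(82), np.int64(52)), (np.int64(124), np.int64(83), np.int64(54)), (np.int64(127), np.int64(84), np.int64(52)), (np.int64(125), np.int64(83), np.int64(51)), (np.int64(118), np.int64(79), np.int64(50)), (np.int64(115), np.int64(78), np.int64(50)), (np.int64(115), np.int64(75), np.int64(46)), (np.int64(106), np.int64(66), np.int64(40)), (np.int64(77), np.int64(51), np.int64(35)), (np.int64(52), np.int64(45), np.int64(43)), (np.int64(61), np.int64(64), np.int64(66)), (np.int64(77), 
[... 2451 characters left out ...]
09), np.int64(74), np.int64(49)), (np.int64(108), np.int64(73), np.int64(49)), (np.int64(109), np.int64(74), np.int64(49)), (np.int64(109), np.int64(74), np.int64(49)), (np.int64(110), np.int64(74), np.int64(49)), (np.int64(109), np.int64(74), np.int64(49)), (np.int64(110), np.int64(74), np.int64(49)), (np.int64(106), np.int64(72), np.int64(48)), (np.int64(85), np.int64(60), np.int64(42)), (np.int64(59), np.int64(51), np.int64(47)), (np.int64(64), np.int64(65), np.int64(68)), (np.int64(79), np.int64(81), np.int64(86)), (np.int64(87), np.int64(90), np.int64(94)), (np.int64(89), np.int64(90), np.int64(95)), (np.int64(89), np.int64(92), np.int64(95)), (np.int64(88), np.int64(90), np.int64(93))]
```

Request:
{"fn": "move_arm", "kwargs": {"increments": [{"travel":[0,0,0],"twist":[0,0,0],"hand":0},{"travel":[0,0,0],"twist":[0,0,0],"hand":0},{"travel":[0,0,0],"twist":[0,0,0],"hand":0},{"travel":[0,0,0],"twist":[0,0,0],"hand":0},{"travel":[0,0,0],"twist":[0,0,0],"hand":0}]}}

```text
t: 5.18
tool_pos: [0.6601, 0.1445, 0.2529]
ee_rot: [-0.366, -3.12, 0.0]
force: [-0.2, -0.3, -1.7]
opening: 0.113
```

```bash
cat >> h.py <<'E'
def wcam():
    from plant import env
    im=env.get_image("wrist"); return im["color"],(im["mtx"],np.ravel(im["rvec"]),np.ravel(im["tvec"]))
E
python3 - <<'E'
from h import *
from plant import env
o=env.get_obs();print(loc(o["tool_pos"]),o["tool_pos"].round(4))
g,c=wcam(); cv2.imwrite("pics/w6.png",g[:,:,::-1])
z=o["tool_pos"][2]; T=loc(o["tool_pos"])/1000
for name,xs,y,zz in[("cork top edge y+",(-.004,.004),.025,z-.014),("foot",(-.004,.004),.025,z-.114),("handle bottom",(-.006,.006),.017,z-.014)]:
  print(name,proj(c,place(PC,[[T[0]+x,T[1]+y,zz] for x in xs])).round(1).tolist())
print("jaw edge top",proj(c,place(PC,[[.165,y,.09] for y in(.04,0,-.04)])).round(1).tolist())
for r in range(156,206,3): print(r,' '.join("%d/%d/%d"%tuple(g[r,x]) for x in range(306,328)))
E
```

```text
[157.8   1. ] [0.6601 0.1445 0.2529]
cork top edge y+ [[311.7, 192.6], [323.5, 192.6]]
foot [[313.6, 167.9], [321.5, 167.8]]
handle bottom [[308.9, 204.0], [326.4, 203.9]]
jaw edge top [[323.7, 148.8], [323.6, 182.4], [323.6, 213.9]]
156 181/108/61 191/119/68 192/119/68 193/121/69 194/121/69 194/120/70 195/121/69 195/122/70 195/121/68 195/122/69 196/124/71 197/122/70 198/124/71 187/116/67 151/90/52 119/71/42 100/61/36 66/45/34 46/43/44 63/65/69 82/83/87 90/92/95
159 105/34/20 140/69/39 178/105/59 194/120/67 196/122/69 195/122/69 196/123/70 198/124/72 198/123/71 199/124/72 199/124/71 198/124/71 188/117/68 155/93/52 122/74/43 112/68/40 99/61/36 69/46/35 49/45/45 63/65/68 83/84/89 90/91/94
162 88/12/7 90/19/11 114/46/26 153/83/46 179/107/61 187/116/66 189/118/67 189/118/67 190/118/67 191/118/67 191/118/67 190/117/67 189/116/67 174/106/61 133/80/44 107/64/37 93/57/34 64/43/33 47/45/45 66/67/71 84/85/89 89/92/95
165 89/15/11 86/12/8 84/12/9 96/27/16 139/68/38 181/107/62 185/116/69 163/103/60 153/98/60 154/97/58 161/102/61 165/103/62 157/98/59 138/87/52 120/74/44 113/69/41 102/62/37 69/45/
[... 2246 characters left out ...]
/81/44 153/90/51 159/95/54 159/96/55 161/98/57 166/106/65 171/115/74 174/120/79 176/122/80 174/120/78 174/120/78 174/120/79 174/119/78 174/120/79 175/120/79 176/120/78 159/108/71 109/78/58 67/62/61 70/73/76 82/84/88 87/89/93
201 148/89/52 149/89/52 148/89/51 147/91/51 150/96/50 150/102/49 151/110/48 151/114/48 151/114/45 153/115/46 152/115/46 152/115/45 152/115/45 153/116/47 154/116/46 154/116/49 144/108/46 115/91/44 93/82/59 88/86/82 92/94/97 90/93/95
204 147/88/51 146/89/51 140/92/44 138/102/35 144/113/32 148/119/30 155/124/34 156/124/32 157/126/33 158/127/34 158/126/33 159/127/34 158/127/33 159/127/34 159/126/33 161/129/35 159/127/33 157/126/31 151/121/35 136/114/59 113/106/89 100/101/102
```

Request:
{"fn": "move_arm", "kwargs": {"increments": [{"travel":[0,0.002,0.03],"twist":[0,0,0],"hand":0},{"travel":[0,0.002,0.06],"twist":[0,0,0],"hand":0},{"travel":[0,0.002,0.09],"twist":[0,0,0],"hand":0},{"travel":[0,0.002,0.12],"twist":[0,0,0],"hand":0},{"travel":[0,0.002,0.12],"twist":[0,0,0],"hand":0}]}}

```text
t: 5.65
tool_pos: [0.6594, 0.1447, 0.2269]
ee_rot: [-0.366, -3.117, 0.002]
force: [0.3, -0.0, -1.1]
opening: 0.109
```

Request:
{"fn": "move_arm", "kwargs": {"increments": [{"travel":[0,0,0.02],"twist":[0,0,0],"hand":0},{"travel":[0,0,0.04],"twist":[0,0,0],"hand":0},{"travel":[0,0,0.06],"twist":[0,0,0],"hand":0},{"travel":[0,0,0.08],"twist":[0,0,0],"hand":0},{"travel":[0,0,0.1],"twist":[0,0,0],"hand":0}]}}

```text
t: 6.07
tool_pos: [0.6602, 0.145, 0.2085]
ee_rot: [0.366, 3.12, -0.0]
force: [-0.8, -0.2, -0.3]
opening: 0.109
```

Run:
```python
from h import *
from plant import env
o=env.get_obs();print(o["t"],loc(o["tool_pos"]),o["tool_pos"].round(4),o["force"].round(1))
```

```text
6.0667 [158.3   1. ] [0.6602 0.145  0.2085] [-0.8 -0.2 -0.3]
```

Request:
{"fn": "move_arm", "kwargs": {"increments": [{"travel":[0,0,0.04],"twist":[0,0,0],"hand":0},{"travel":[0,0,0.08],"twist":[0,0,0],"hand":0},{"travel":[0,0,0.12],"twist":[0,0,0],"hand":0},{"travel":[0,0,0.16],"twist":[0,0,0],"hand":0},{"travel":[0,0,0.2],"twist":[0,0,0],"hand":0}]}}

```text
t: 6.48
tool_pos: [0.66, 0.1449, 0.1678]
ee_rot: [-0.366, -3.12, 0.0]
force: [0.2, -0.4, -1.4]
opening: 0.109
```

Request:
{"fn": "move_arm", "kwargs": {"increments": [{"travel":[0,0,0.04],"twist":[0,0,0],"hand":0},{"travel":[0,0,0.08],"twist":[0,0,0],"hand":0},{"travel":[0,0,0.1],"twist":[0,0,0],"hand":0},{"travel":[0,0,0.1],"twist":[0,0,0],"hand":0},{"travel":[0,0,0.1],"twist":[0,0,0],"hand":0}]}}

```text
t: 6.9
tool_pos: [0.6602, 0.145, 0.1488]
ee_rot: [-0.366, -3.12, 0.0]
force: [-0.1, -0.2, -1.0]
opening: 0.115
```

Run:
```python
from h import *
from plant import env
o=env.get_obs();print(o["t"],loc(o["tool_pos"]),o["tool_pos"].round(4),o["force"].round(1),o["opening"])
```

```text
6.9 [158.3   1. ] [0.6602 0.145  0.1488] [-0.1 -0.2 -1. ] 0.11450453738745504
```

Request:
{"fn": "move_arm", "kwargs": {"increments": [{"travel":[0,0,0.02],"twist":[0,0,0],"hand":0},{"travel":[0,0,0.04],"twist":[0,0,0],"hand":0},{"travel":[0,0,0.06],"twist":[0,0,0],"hand":0},{"travel":[0,0,0.07],"twist":[0,0,0],"hand":0},{"travel":[0,0,0.07],"twist":[0,0,0],"hand":0}]}}

```text
t: 7.32
tool_pos: [0.6598, 0.1449, 0.1342]
ee_rot: [-0.366, -3.119, 0.001]
force: [0.5, 1.0, -0.7]
opening: 0.11
```

Request:
{"fn": "move_arm", "kwargs": {"increments": [{"travel":[0,0,0.005],"twist":[0,0,0],"hand":0},{"travel":[0,0,0.01],"twist":[0,0,0],"hand":0},{"travel":[0,0,0.01],"twist":[0,0,0],"hand":0}]}}

```text
t: 7.57
tool_pos: [0.6602, 0.145, 0.1328]
ee_rot: [-0.366, -3.12, 0.0]
force: [-0.2, -0.2, -0.8]
opening: 0.105
```

Request:
{"fn": "move_arm", "kwargs": {"increments": [{"travel":[0,0,0.01],"twist":[0,0,0],"hand":0},{"travel":[0,0,0.01],"twist":[0,0,0],"hand":0},{"travel":[0,0,0.01],"twist":[0,0,0],"hand":0}]}}

```text
t: 7.82
tool_pos: [0.6609, 0.1453, 0.1321]
ee_rot: [0.366, 3.118, 0.001]
force: [-1.7, 0.4, 4.5]
opening: 0.109
```

Request:
{"fn": "move_arm", "kwargs": {"increments": [{"travel":[0,0,0.01],"twist":[0,0,0],"hand":0},{"travel":[0,0,0.01],"twist":[0,0,0],"hand":0},{"travel":[0,0,0.01],"twist":[0,0,0],"hand":0}]}}

```text
t: 8.07
tool_pos: [0.6618, 0.1459, 0.132]
ee_rot: [0.365, 3.115, 0.004]
force: [-2.6, -0.8, 15.2]
opening: 0.109
```

Request:
{"fn": "move_arm", "kwargs": {"increments": [{"travel":[0,0,-0.01],"twist":[0,0,0],"hand":0},{"travel":[0,0,-0.01],"twist":[0,0,0],"hand":0},{"travel":[0,0,-0.01],"twist":[0,0,0],"hand":0}]}}

```text
t: 8.32
tool_pos: [0.661, 0.1452, 0.132]
ee_rot: [0.366, 3.118, 0.001]
force: [-1.3, -1.0, 7.5]
opening: 0.11
```

Request:
{"fn": "move_arm", "kwargs": {"increments": [{"travel":[0,0,-0.01],"twist":[0,0,0],"hand":0.15},{"travel":[0,0,-0.01],"twist":[0,0,0],"hand":0.2},{"travel":[0,0,-0.01],"twist":[0,0,0],"hand":0.3},{"travel":[0,0,-0.01],"twist":[0,0,0],"hand":0.5},{"travel":[0,0,-0.01],"twist":[0,0,0],"hand":0.5}]}}

```text
t: 8.73
tool_pos: [0.66, 0.1449, 0.1325]
ee_rot: [-0.366, -3.12, 0.0]
force: [-0.1, 0.6, -0.1]
opening: 0.499
```

Request:
{"fn": "move_arm", "kwargs": {"increments": [{"travel":[0,0,-0.1],"twist":[0,0,0],"hand":0.5},{"travel":[0,0,-0.25],"twist":[0,0,0],"hand":0.5},{"travel":[0,0,-0.4],"twist":[0,0,0],"hand":0.5},{"travel":[0,0,-0.5],"twist":[0,0,0],"hand":0.5},{"travel":[0,0,-0.5],"twist":[0,0,0],"hand":0.5}]}}

```text
t: 9.15
tool_pos: [0.6623, 0.1457, 0.2381]
ee_rot: [0.365, 3.113, 0.005]
force: [-0.7, 0.6, 1.3]
opening: 0.501
```

Run:
```python
from h import *
from plant import env
o=env.get_obs();print(o["t"],loc(o["tool_pos"]),o["tool_pos"].round(4),o["force"].round(1),o["opening"])
g,c=wcam(); cv2.imwrite("pics/w7.png",g[:,:,::-1])
for n in("scene","side"):cv2.imwrite(f"pics/{n}7.png",env.get_image(n)["color"][:,:,::-1])
w=cv2.imread("pics/w7.png");s=cv2.imread("pics/side7.png");a=cv2.imread("pics/scene7.png")
cv=np.zeros((600,800,3),np.uint8)
cv[:600,:480]=cv2.resize(w[60:310,200:400],(480,600),interpolation=cv2.INTER_CUBIC)
cv[:300,485:785]=cv2.resize(s[130:230,270:370],(300,300),interpolation=cv2.INTER_CUBIC)
cv[300:600,485:785]=cv2.resize(a[150:250,300:400],(300,300),interpolation=cv2.INTER_CUBIC)
cv2.imwrite("pics/c7.png",cv)
# trigger
for th in(.3,-.3):
  print(th,place(PC,[-.120+.065*np.sin(th),0,.078+.065*np.cos(th)]))
```

```text
9.15 [159.5  -0.9] [0.6623 0.1457 0.2381] [-0.7  0.6  1.3] 0.501130571187701
0.3 [[ 0.60228112 -0.10755084  0.14009687]]
-0.3 [[ 0.59354535 -0.14496208  0.14009687]]
```

View pics/c7.png

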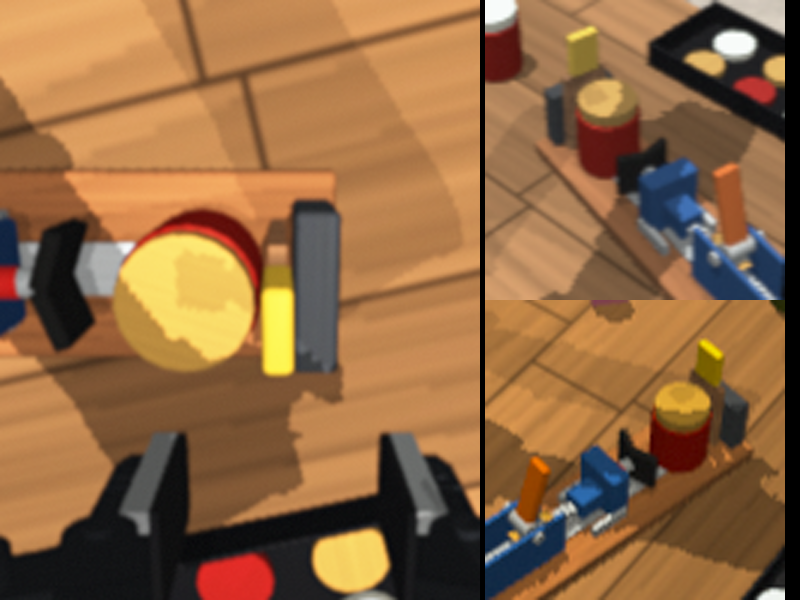

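The blade stands upright between the jar and the jaw: yellow handle at crop (278,330), jaw at (315,290), jar lid at (185,300). I'll move to the trigger next.

Request:
{"fn": "move_arm", "kwargs": {"increments": [{"travel":[0,-0.15,0],"twist":[0,0,0],"hand":0},{"travel":[0,-0.35,0],"twist":[0,0,0],"hand":0},{"travel":[0,-0.55,0],"twist":[0,0,0],"hand":0},{"travel":[0,-0.75,0],"twist":[0,0,0],"hand":0},{"travel":[0,-0.95,0],"twist":[0,0,0],"hand":0}]}}

```text
t: 9.72
tool_pos: [0.6147, -0.0416, 0.2311]
ee_rot: [-0.365, -3.117, 0.001]
force: [0.1, -0.6, 0.2]
opening: -0.0
```

Request:
{"fn": "move_arm", "kwargs": {"increments": [{"travel":[0,0,0],"twist":[0,0,0],"hand":0},{"travel":[0,0,0],"twist":[0,0,0],"hand":0},{"travel":[0,0,0],"twist":[0,0,0],"hand":0},{"travel":[0,0,0],"twist":[0,0,0],"hand":0}]}}

```text
t: 10.05
tool_pos: [0.6161, -0.038, 0.232]
ee_rot: [-0.363, -3.119, -0.002]
force: [-0.3, 1.1, 0.0]
opening: -0.001
```

Run:
```python
from h import *
from plant import env
import json
P=lambda u,v:np.array([200+u/2.4-.3,60+v/2.4-.3])
o=env.get_obs();print(loc(o["tool_pos"]))
g,c=wcam(); cv2.imwrite("pics/w8.png",g[:,:,::-1])
json.dump([c[0].tolist(),c[1].tolist(),c[2].tolist()],open("w8.json","w"))
go(place(PC,[-.055,0,.2])[0],np.degrees(PC[2]))
g=g.astype(int)
hsv=cv2.cvtColor(g.astype(np.uint8),cv2.COLOR_RGB2HSV)
H,S,V=hsv[...,0],hsv[...,1],hsv[...,2]
def blob(n,m):
  k,l,st,ce=cv2.connectedComponentsWithStats(m.astype(np.uint8))
  for i in np.argsort(-st[1:,4])[:4]+1: print(n,st[i].tolist(),ce[i].round(1))
blob("red",((H<4)|(H>176))&(S>180)&(V>120)); blob("blue",(H>100)&(H<125)&(S>120)&(V>50)); blob("orange",(H>5)&(H<14)&(S>210)&(V>120)); blob("black",(V<45))
print("expected shaft px",proj(c,place(PC,[[x,0,.062] for x in(-.1,0,.05,.1)])).round(0).tolist())
w=cv2.imread("pics/w8.png");cv2.imwrite("pics/w8b.png",cv2.resize(w[60:360,200:600],(800,600),interpolation=cv2.INTER_CUBIC))
```

```text
[-29.9   2.4]
t 10.10 pos [ 0.6162 -0.0378  0.2322] yhead 76.8 F [ 0.1 -0.6  0.6] open 0.00 q [ 0.13  0.47 -0.17  1.47  0.08  1.21  1.28]
travel [-0.0119 -0.1264  0.1608] twist [ 0.0002 -0.0004 -0.0005]
red [20, 317, 67, 40, 1711] [ 53.9 336.1]
red [414, 157, 47, 52, 206] [428.5 173.2]
red [620, 149, 20, 49, 162] [627.1 170.1]
red [354, 177, 6, 11, 59] [356.5 182.1]
blue [142, 159, 138, 47, 2572] [200.2 179.8]
blue [304, 156, 49, 54, 1778] [332.2 181.9]
blue [252, 190, 29, 16, 372] [265.1 197.3]
orange [238, 178, 15, 39, 350] [244.3 199.4]
orange [419, 201, 1, 1, 1] [419. 201.]
black [58, 240, 521, 160, 45381] [327.  344.1]
black [96, 175, 70, 48, 2205] [130.4 197.8]
black [369, 156, 21, 53, 514] [378.  177.6]
black [465, 149, 30, 13, 269] [480.2 154. ]
expected shaft px [[261.0, 183.0], [342.0, 182.0], [383.0, 182.0], [423.0, 182.0]]
```

View pics/w8b.png

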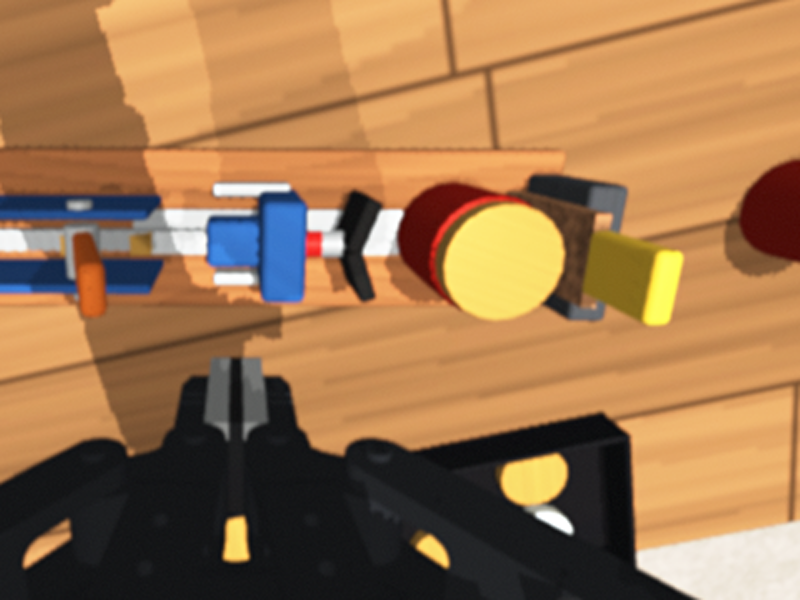

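```bash
cat >> h.py <<'E'
def blobs(m,amin=60):
    k,l,st,ce=cv2.connectedComponentsWithStats(m.astype(np.uint8)); return [(l==i,st[i],ce[i]) for i in range(1,k) if st[i,4]>=amin]
def measure(img=None,c=None,save=None):
    if img is None: img,c=wcam()
    if save: cv2.imwrite(save,img[:,:,::-1])
    hsv=cv2.cvtColor(img,cv2.COLOR_RGB2HSV);H,S,V=[hsv[...,i].astype(int) for i in range(3)]
    def X(uv,z): return loc(ray(c,uv,z))
    out={}
    row=lambda x,z:proj(c,place(PC,[x,0,z]))[0]
    # jaw: blue component, right edge median over rows around centre line
    r0=int(round(row(.03,.085)[1]))
    for m,st,ce in blobs((H>100)&(H<125)&(S>120)&(V>50),300):
        x=X((st[0]+st[2],r0),.09)[0]
        if -10<x<110:
            e=[np.where(m[r])[0].max()+1 for r in range(r0-12,r0+13) if m[r].any()]
            out["jaw"]=X((np.median(e)-.5,r0),.09)[0]
    for m,st,ce in blobs(V<45,150):
        x=X(ce,.083)[0]
        if 15<x<110 and st[4]<3000:
            out["padL"]=X((min(np.where(m[r])[0].min() for r in range(st[1]+10,st[1]+st[3]-10) if m[r].any())-.5,ce[1]),.083)[0]
            out["padc"]=X(ce,.083)[0]; out["padn"]=int(st[4])
    for m,st,ce in blobs((H>15)&(H<28)&(S>120)&(V>130),600):
        x,y=X(ce,.108)
        if 90<x<140: out["lid"]=(x,y,int(st[2]),int(st[3]))
    rd=[(st,ce) for m,st,ce in blobs(((H<4)|(H>176))&(S>180)&(V>100),6) if 0<X(ce,.065)[0]<90 and abs(X(ce,.065)[1])<12 and st[4]<120]
    out["red"]=[s[0].tolist() for s in rd]
    for m,st,ce in blobs((H>5)&(H<14)&(S>200)&(V>90),100):
        x=X(ce,.13)
        if -180<x[0]<-60 and abs(x[1])<25: out["trig"]=x[0]
    if "jaw" in out and "padL" in out: out["gap"]=out["padL"]-out["jaw"]
    return out
def show(save=None):
    from plant import env
    o=env.get_obs(); F=o["force"]; cs,s=np.cos(PC[2]),np.sin(PC[2])
    print("t %.2f"%o["t"],"tcp",loc(o["tool_pos"]),"z %.4f"%o["tool_pos"][2],"Fx %.1f Fy %.1f Fz %.1f"%(cs*F[0]+s*F[1],-s*F[0]+cs*F[1],F[2]),{k:(np.round(v,1) if k not in("lid","red") else v) for k,v in measure(save=save).items()})
E
python3 - <<'E'
from h import *
import json
c=json.load(open("w8.json")); c=[np.array(x) for x in c]
print(measure(cv2.imread("pics/w8.png")[:,:,::-1].copy(),c))
show()
for th in(.3,-.3): print(proj(c,place(PC,[-.12+.088*np.sin(th),0,.078+.088*np.cos(th)])))
E
```

```text
{'jaw': np.float64(8.6), 'padL': np.float64(28.6), 'padc': np.float64(39.5), 'padn': 514, 'lid': (np.float64(113.8), np.float64(0.9), 62, 60), 'red': [[354, 177, 6, 11, 59]], 'trig': np.float64(-103.2), 'gap': np.float64(20.0)}
t 10.10 tcp [-29.7   2.3] z 0.2322 Fx -0.5 Fy -0.2 Fz 0.6 {'jaw': np.float64(8.8), 'padL': np.float64(28.8), 'padc': np.float64(39.4), 'padn': np.int64(514), 'lid': (np.float64(113.8), np.float64(1.0), 62, 60), 'red': [[353, 176, 7, 12, 65]], 'trig': np.float64(-103.3), 'gap': np.float64(20.0)}
[[245.94118974 206.87559009]]
[[187.67756529 207.02422862]]
```

Request:
{"fn": "move_arm", "kwargs": {"increments": [{"travel":[-0.012,-0.12,0],"twist":[0,0,0],"hand":0},{"travel":[-0.012,-0.15,0.12],"twist":[0,0,0],"hand":0},{"travel":[-0.012,-0.15,0.27],"twist":[0,0,0],"hand":0},{"travel":[-0.012,-0.15,0.42],"twist":[0,0,0],"hand":0},{"travel":[-0.012,-0.15,0.48],"twist":[0,0,0],"hand":0}]}}

```text
t: 10.57
tool_pos: [0.6097, -0.0683, 0.1329]
ee_rot: [-0.363, -3.115, -0.0]
force: [-0.2, -0.7, 0.5]
opening: -0.0
```

Request:
{"fn": "move_arm", "kwargs": {"increments": [{"travel":[0,0,0],"twist":[0,0,0],"hand":0},{"travel":[0,0,0],"twist":[0,0,0],"hand":0},{"travel":[0,0,0],"twist":[0,0,0],"hand":0},{"travel":[0,0,0],"twist":[0,0,0],"hand":0}]}}

```text
t: 10.9
tool_pos: [0.6127, -0.0692, 0.1385]
ee_rot: [0.365, 3.118, 0.0]
force: [-0.1, 0.3, 0.8]
opening: -0.001
```

Run:
```python
from h import *
show("pics/w9.png")
```

```text
t 10.90 tcp [-61.   -1.5] z 0.1385 Fx 0.3 Fy 0.2 Fz 0.8 {'jaw': np.float64(8.0), 'padL': np.float64(20.0), 'padc': np.float64(32.9), 'padn': np.int64(1084), 'lid': (np.float64(125.5), np.float64(-113.7), 42, 26), 'red': [[405, 191, 5, 17, 73]], 'trig': np.float64(-103.1), 'gap': np.float64(12.0)}
```

```bash
python3 - <<'E'
s=open("h.py").read()
s=s.replace('''out["padn"]=int(st[4])''','''out["padn"]=int(st[4]); out["padR"]=X((np.percentile(np.where(m)[1],99.5)+.5,row(.06,.083)[1]),.083)[0]; out["bb"]=st.tolist()''').replace('("lid","red")','("lid","red","bb")')
open("h.py","w").write(s)
E
python3 - <<'E'
from h import *
import json
c=json.load(open("w8.json")); c=[np.array(x) for x in c]
print(measure(cv2.imread("pics/w8.png")[:,:,::-1].copy(),c))
show()
g=cv2.imread("pics/w9.png")
_,c=wcam()
r=int(proj(c,place(PC,[.03,0,.06]))[0][1]);print(r,"px of x=8,20,32,43 z.06",proj(c,place(PC,[[x,0,.065] for x in(.008,.02,.032,.044,.06)]))[:,0].round(0))
for rr in(r-6,r,r+6):print(' '.join("%d/%d/%d"%tuple(g[rr,x,::-1]) for x in range(396,450,2)))
E
```

```text
{'jaw': np.float64(8.6), 'padL': np.float64(28.6), 'padc': np.float64(39.5), 'padn': 514, 'padR': np.float64(52.3), 'bb': [369, 156, 21, 53, 514], 'lid': (np.float64(113.8), np.float64(0.9), 62, 60), 'red': [[354, 177, 6, 11, 59]], 'trig': np.float64(-103.2), 'gap': np.float64(20.0)}
t 10.95 tcp [-61.2  -1.4] z 0.1384 Fx 0.6 Fy 0.3 Fz 0.1 {'jaw': np.float64(7.9), 'padL': np.float64(19.8), 'padc': np.float64(32.9), 'padn': np.int64(1085), 'padR': np.float64(47.8), 'bb': [416, 163, 34, 75, 1085], 'lid': (np.float64(125.4), np.float64(-113.7), 42, 26), 'red': [[405, 191, 6, 17, 77]], 'trig': np.float64(-103.1), 'gap': np.float64(11.9)}
199 px of x=8,20,32,43 z.06 [395. 408. 421. 435. 453.]
61/126/211 62/126/212 63/127/213 52/118/202 151/95/167 248/46/50 246/43/37 244/107/104 223/216/214 217/222/219 219/222/219 219/222/219 227/229/228 235/236/235 208/210/208 49/49/48 17/17/18 16/17/18 17/15/16 16/16/17 26/25/25 45/43/42 51/49/46 51/50/47 48/48/46 49/47/46 128/129/128
60/123/210 61/122/209 59/122/209 53/113/195 230/80/119 255/77/67 254/77/68 254/94/87 250/247/247 249/250/250 248/249/249 248/249/249 252/253/252 254/255/254 238/239/239 104/106/105 26/25/25 18/17/19 19/19/20 37/36/35 48/47/45 53/51/48 53/51/48 46/44/43 97/98/97 241/242/242 214/216/215
60/123/208 60/123/209 57/121/206 65/107/186 234/62/94 244/42/37 243/43/39 232/136/133 204/206/204 204/207/206 203/206/204 204/207/205 224/227/225 230/233/232 135/137/135 14/13/14 18/17/18 19/20/19 22/22/21 31/31/30 40/38/37 45/44/41 48/45/44 158/100/63 209/132/77 174/107/61 172/106/60
```

Request:
{"fn": "move_arm", "kwargs": {"increments": [{"travel":[0,-0.05,0],"twist":[0,0,0],"hand":0},{"travel":[0,-0.1,0],"twist":[0,0,0],"hand":0},{"travel":[0,-0.15,0],"twist":[0,0,0],"hand":0},{"travel":[0,-0.15,0],"twist":[0,0,0],"hand":0},{"travel":[0,-0.15,0],"twist":[0,0,0],"hand":0}]}}

```text
t: 11.47
tool_pos: [0.6043, -0.1005, 0.1369]
ee_rot: [-0.37, -3.12, 0.001]
force: [0.6, 0.2, -0.6]
opening: 0.0
```

Run:
```python
from h import *
show()
```

```text
t 11.47 tcp [-93.5  -0.4] z 0.1369 Fx 0.3 Fy -0.5 Fz -0.6 {'jaw': np.float64(7.6), 'padL': np.float64(14.4), 'padc': np.float64(30.3), 'padn': np.int64(1420), 'padR': np.float64(48.3), 'bb': [449, 164, 41, 75, 1420], 'lid': (np.float64(113.0), np.float64(-115.7), 43, 28), 'red': [[444, 194, 3, 15, 20]], 'trig': np.float64(-105.8), 'gap': np.float64(6.8)}
```

Request:
{"fn": "move_arm", "kwargs": {"increments": [{"travel":[0,-0.04,0],"twist":[0,0,0],"hand":0},{"travel":[0,-0.07,0],"twist":[0,0,0],"hand":0},{"travel":[0,-0.07,0],"twist":[0,0,0],"hand":0},{"travel":[0,-0.07,0],"twist":[0,0,0],"hand":0},{"travel":[0,-0.07,0],"twist":[0,0,0],"hand":0}]}}

```text
t: 11.93
tool_pos: [0.6015, -0.1122, 0.1369]
ee_rot: [0.366, 3.12, 0.0]
force: [0.2, -0.6, 0.2]
opening: 0.002
```

Run:
```python
from h import *
show()
```

```text
t 11.93 tcp [-105.5   -0.3] z 0.1369 Fx -0.5 Fy -0.4 Fz 0.2 {'jaw': np.float64(6.9), 'padL': np.float64(13.1), 'padc': np.float64(29.4), 'padn': np.int64(1557), 'padR': np.float64(48.9), 'bb': [462, 165, 43, 75, 1557], 'lid': (np.float64(109.1), np.float64(-115.8), 43, 27), 'red': [], 'trig': np.float64(-105.8), 'gap': np.float64(6.2)}
```

Run:
```python
from h import *
from plant import env
o=env.get_obs(); g,c=wcam(); cv2.imwrite("pics/w10.png",g[:,:,::-1])
print("tcp px",proj(c,[o["tool_pos"]]),"grasp",proj(c,[o["tool_pos"]+[0,0,.019]]))
for ph in(.3,0,-.3):
  q=place(PC,[[-.12+r*np.sin(ph)+dx*np.cos(ph),y,.078+r*np.cos(ph)-dx*np.sin(ph)] for r in(.02,.088) for dx in(-.006,.006) for y in(-.013,.013)])
  print(ph,proj(c,q).round(0).tolist())
hsv=cv2.cvtColor(g,cv2.COLOR_RGB2HSV);H,S,V=[hsv[...,i].astype(int) for i in range(3)]
for m,st,ce in blobs((H>3)&(H<15)&(S>190)&(V>80),40): print("orange",st,ce)
m=((H>3)&(H<15)&(S>190)&(V>80))
for r in range(150,260,5):
  print(r,''.join('O' if m[r,x] else ('#' if V[r,x]<60 else ('g' if S[r,x]<60 else ('b' if 100<H[r,x]<125 else '.'))) for x in range(240,400,3)))
```

```text
tcp px [[317.87889393 234.95374833]] grasp [[317.93425414 247.59662387]]
0.3 [[300.0, 231.0], [299.0, 200.0], [314.0, 229.0], [314.0, 198.0], [328.0, 274.0], [328.0, 232.0], [347.0, 270.0], [348.0, 229.0]]
0 [[292.0, 231.0], [291.0, 199.0], [307.0, 231.0], [307.0, 199.0], [282.0, 276.0], [280.0, 234.0], [303.0, 276.0], [302.0, 233.0]]
-0.3 [[285.0, 229.0], [284.0, 198.0], [299.0, 231.0], [298.0, 200.0], [239.0, 271.0], [236.0, 230.0], [258.0, 274.0], [255.0, 232.0]]
orange [534 158  41   7  41] [554. 161.]
orange [550 172  67  76 159] [571.81132075 202.40880503]
orange [ 297  196   49   56 1291] [318.07900852 221.50271108]
150 ......................................................
155 ......................................................
160 ...............................................ggggggg
165 ...............................................ggggggg
170 bbbbbbbbbbbbbbbbbbbbbbbbbbbbbbbbbbb...................
175 bbbbbbbbbbbbbbbbbbggggggbbbbbbbbbbbb..................
180 bbbbbbbbbbbbbbbbbbbbbbbbbbbbbbbbbbbbbggggggggggggbgbgg
185 bbbbbbbbbbbbbbbbbbbbbbbbbbbbbbbbbbbbggggggggggbbbbbbbb
190 ggggggggggggggggggggggggggggggggggggggggggggggbbbbbbbb
195 ggggggggggggggg..ggg...gggggggg....ggggggggggggbbbbbbb
200 ggggggggggggggg..ggOOOOOOggggg.....ggggggggggggbbbbbbb
205 .................gg.OOOOOOO..................gbbbbbbbb
210 bbbbbbbbbbbbbbbbbgg.OOOOOOOO.bbbbb.............bbbbbbb
215 bbbbbbbbbbbbbbbbbgg.OOOOOOOOOO.bbb............gbbbbbbb
220 bbbbbbbbbbbbbbbbbgg.OOOOOOOOOOOO.bb...........gggggggg
225 bbbbbbbbbbbbbbbbbggg.OOOOOOOOOOOOO....................
230 bbbbbbbbbbbbbbbbbbbbb.OOOOOOOOOOOOO...................
235 bbbbbbbbbbbbbbbbbbbbbb.OOOOOOOO...O...................
240 ...................ggggggg#ggg.O..OO..................
245 ......................ggg##ggggOOOO...................
250 ..................####ggg##gggg###O...................
255 .................#####ggg##gggg####...................
```

Run:
```python
from h import *
from plant import env
o=env.get_obs()
for n in("side","scene"):
  g=env.get_image(n)["color"]; cv2.imwrite(f"pics/{n}11.png",g[:,:,::-1])
  b=cv2.imread(f"pics/{n}7.png")[:,:,::-1]
  for nm,im in(("now",g),("before",b)):
    hsv=cv2.cvtColor(np.ascontiguousarray(im),cv2.COLOR_RGB2HSV);H,S,V=[hsv[...,i].astype(int) for i in range(3)]
    print(n,nm,[(s[1].tolist(),s[2].round(1).tolist()) for s in blobs((H>5)&(H<13)&(S>200)&(V>110),12)])
  print("tcp",proj(n,[o["tool_pos"]]).round(1), "paddle top",[proj(n,place(PC,[-.12+.088*np.sin(p),0,.078+.088*np.cos(p)])).round(1).tolist() for p in(.3,0,-.3)],"pivot",proj(n,place(PC,[-.12,0,.078])).round(1))
  u,v=proj(n,[o["tool_pos"]])[0].astype(int)
  hsv=cv2.cvtColor(g,cv2.COLOR_RGB2HSV);H,S,V=[hsv[...,i].astype(int) for i in range(3)]
  for r in range(v-24,v+30): print(r,''.join('O' if (4<H[r,x]<14 and S[r,x]>190 and V[r,x]>90) else ('#' if V[r,x]<50 else ('g' if S[r,x]<60 else ('b' if 100<H[r,x]<125 else '.'))) for x in range(u-28,u+28)))
```

```text
side now []
side before []
tcp [[351.8 194.3]] paddle top [[[349.7, 185.4]], [[355.5, 189.6]], [[361.3, 196.1]]] pivot [[353.7 212.2]]
170 ........................###############ggggggggggggggggg
171 .........................#############gggg#ggggg##gggggg
172 .........................#############gg###ggggg####gggg
173 .........................###################ggg#######gg
174 .........................####################g##########
175 ..........................##############################
176 ..........................gg##############.....#########
177 .....gg..................ggg#############........#######
178 ....g##..................gggg#########.............#####
179 ..g####...................gggg######................####
180 .g#####..................ggggg#####...................##
181 #######..................ggggg####......................
182 #######.....gg...........ggggg####......................
183 #######...gbbbbg..........gggg####......................
184 ######bbbbbbbbbbg.........gggg####......................
185 ggggbbbbbbbbbbbbbg........gggg###.............
[... 5059 characters left out ...]
gbbbgggbbbbbbbgg.............
229 #########bbbbbbbbbbbbbg...bbbbggggbbbbbbbg..............
230 #########bbbbbbbbbbbbbgggbbbbbgggbbbbbbbb...............
231 #########bbbbbbbbbbbgggbbbbbbbbgbbbbbbbbg...............
232 #########bbbbbbbbbggggbbbbbbbbbbbbbbbbbbg...............
233 #########bbbbbbbbgggbbbbbbbbbbbbbbbbbbbg................
234 #########bbbbbbggggbbbbbbbbbbbbbbbbbbbg.................
235 #########bbbbbgggbbbbbbbbbbbbbbbbbbbg...................
236 #########bbbbgggbbbbbbbbbbbbbbbbbbbg....................
237 b########bbgggbbbbbbbbbbbbbbbbbbbbg.....................
238 bb######bbbggbbbbbbbbbbbbbbbbbbbg.......................
239 bbb####bbbbbbbbbbbbbbbbbbbbbbbg.........................
```

Run:
```python
import cv2,numpy as np
r=lambda f,x,y,w,h,W,Hh:cv2.resize(cv2.imread(f"pics/{f}.png")[y:y+h,x:x+w],(W,Hh),interpolation=cv2.INTER_CUBIC)
cv=np.zeros((600,800,3),np.uint8)
cv[:298,:265]=r("side7",310,160,80,90,265,298);cv[302:,:265]=r("side11",310,160,80,90,265,298)
cv[:298,268:533]=r("scene7",280,170,80,90,265,298);cv[302:,268:533]=r("scene11",280,170,80,90,265,298)
cv[:298,536:800]=r("w9",180,120,200,225,264,298);cv[302:,536:800]=r("w10",220,120,200,225,264,298)
cv2.imwrite("pics/c12.png",cv)
```

```text
(no output)
```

View pics/c12.png

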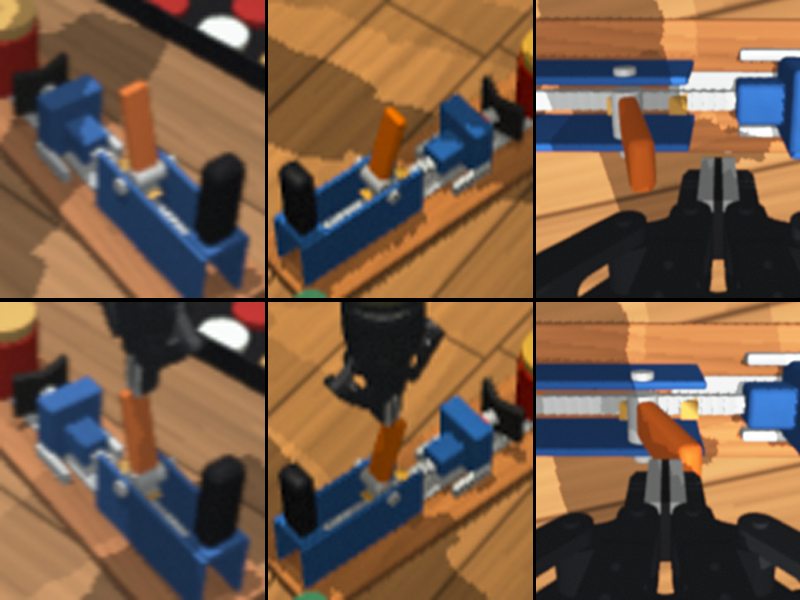

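The side and scene crops (orange paddle at (140,400) and (390,440)) show the fingertips just at or above the paddle top, and the paddle hasn't moved. The shut tips end higher than I assumed. I'll back off, go lower and push again.

Request:
{"fn": "move_arm", "kwargs": {"increments": [{"travel":[0,0.1,0],"twist":[0,0,0],"hand":0},{"travel":[0,0.22,0],"twist":[0,0,0],"hand":0},{"travel":[0,0.22,0.05],"twist":[0,0,0],"hand":0},{"travel":[0,0.22,0.1],"twist":[0,0,0],"hand":0},{"travel":[0,0.22,0.1],"twist":[0,0,0],"hand":0}]}}

```text
t: 12.55
tool_pos: [0.6102, -0.0697, 0.1146]
ee_rot: [-0.365, -3.117, 0.001]
force: [-0.0, -0.0, -0.2]
opening: 0.001
```

Request:
{"fn": "move_arm", "kwargs": {"increments": [{"travel":[0,-0.03,0],"twist":[0,0,0],"hand":0},{"travel":[0,-0.06,0],"twist":[0,0,0],"hand":0},{"travel":[0,-0.1,0],"twist":[0,0,0],"hand":0},{"travel":[0,-0.1,0],"twist":[0,0,0],"hand":0},{"travel":[0,-0.1,0],"twist":[0,0,0],"hand":0}]}}

```text
t: 12.97
tool_pos: [0.6073, -0.09, 0.1175]
ee_rot: [0.368, 3.118, 0.0]
force: [2.6, 1.9, -1.2]
opening: -0.001
```

Run:
```python
from h import *
show("pics/w13.png")
```

```text
t 12.97 tcp [-82.5  -0.9] z 0.1175 Fx 2.5 Fy -2.1 Fz -1.2 {'jaw': np.float64(7.4), 'padL': np.float64(14.4), 'padc': np.float64(30.4), 'padn': np.int64(1653), 'padR': np.float64(48.8), 'bb': [446, 167, 45, 82, 1653], 'lid': (np.float64(111.9), np.float64(-108.5), 46, 27), 'red': [[441, 199, 3, 16, 32]], 'trig': np.float64(-108.7), 'gap': np.float64(7.0)}
```

Request:
{"fn": "move_arm", "kwargs": {"increments": [{"travel":[0,-0.03,0],"twist":[0,0,0],"hand":0},{"travel":[0,-0.06,0],"twist":[0,0,0],"hand":0},{"travel":[0,-0.1,0],"twist":[0,0,0],"hand":0},{"travel":[0,-0.1,0],"twist":[0,0,0],"hand":0},{"travel":[0,-0.1,0],"twist":[0,0,0],"hand":0}]}}

```text
t: 13.43
tool_pos: [0.603, -0.1081, 0.1174]
ee_rot: [0.366, 3.119, 0.001]
force: [2.7, 4.6, 3.7]
opening: 0.004
```

Run:
```python
from h import *
show("pics/w14.png")
```

```text
t 13.43 tcp [-101.1   -0.8] z 0.1174 Fx 5.1 Fy -1.6 Fz 3.7 {'jaw': np.float64(13.4), 'padL': np.float64(17.9), 'padc': np.float64(35.2), 'padn': np.int64(1949), 'padR': np.float64(55.9), 'bb': [475, 167, 49, 82, 1949], 'lid': (np.float64(103.9), np.float64(-110.1), 46, 28), 'red': [], 'trig': np.float64(-122.4), 'gap': np.float64(4.5)}
```

Request:
{"fn": "move_arm", "kwargs": {"increments": [{"travel":[0,-0.03,0],"twist":[0,0,0],"hand":0},{"travel":[0,-0.06,0],"twist":[0,0,0],"hand":0},{"travel":[0,-0.06,0],"twist":[0,0,0],"hand":0},{"travel":[0,-0.06,0],"twist":[0,0,0],"hand":0}]}}

```text
t: 13.82
tool_pos: [0.6, -0.1198, 0.117]
ee_rot: [0.366, 3.12, 0.0]
force: [2.1, 3.5, 4.1]
opening: 0.003
```

Run:
```python
from h import *
show("pics/w15.png")
```

```text
t 13.82 tcp [-113.2   -0.6] z 0.1170 Fx 3.9 Fy -1.3 Fz 4.1 {'jaw': np.float64(19.7), 'padL': np.float64(21.6), 'padc': np.float64(40.3), 'padn': np.int64(2127), 'padR': np.float64(62.2), 'bb': [496, 168, 53, 82, 2127], 'lid': (np.float64(99.7), np.float64(-110.1), 46, 27), 'red': [], 'trig': np.float64(-130.7), 'gap': np.float64(1.9)}
```

Request:
{"fn": "move_arm", "kwargs": {"increments": [{"travel":[0,-0.02,0],"twist":[0,0,0],"hand":0},{"travel":[0,-0.035,0],"twist":[0,0,0],"hand":0},{"travel":[0,-0.035,0],"twist":[0,0,0],"hand":0}]}}

```text
t: 14.12
tool_pos: [0.5983, -0.1263, 0.1164]
ee_rot: [0.365, 3.12, 0.001]
force: [4.4, 4.6, -0.9]
opening: 0.002
```

Run:
```python
from h import *
show("pics/w16.png")
```

```text
Traceback (most recent call last):
  File "h.py", line 70, in show
    print("t %.2f"%o["t"],"tcp",loc(o["tool_pos"]),"z %.4f"%o["tool_pos"][2],"Fx %.1f Fy %.1f Fz %.1f"%(cs*F[0]+s*F[1],-s*F[0]+cs*F[1],F[2]),{k:(np.round(v,1) if k not in("lid","red","bb") else v) for k,v in measure(save=save).items()})
                                                                                                                                                                                                                ~~~~~~~^^^^^^^^^^^
  File "h.py", line 55, in measure
    out["padL"]=X((min(np.where(m[r])[0].min() for r in range(st[1]+10,st[1]+st[3]-10) if m[r].any())-.5,ce[1]),.083)[0]
                   ~~~^^^^^^^^^^^^^^^^^^^^^^^^^^^^^^^^^^^^^^^^^^^^^^^^^^^^^^^^^^^^^^^^^^^^^^^^^^^^^^^
ValueError: min() iterable argument is empty
```

Request:
{"fn": "move_arm", "kwargs": {"increments": [{"travel":[0,0.07,0],"twist":[0,0,0],"hand":0},{"travel":[0,0.15,0],"twist":[0,0,0],"hand":0},{"travel":[0,0.22,0],"twist":[0,0,0],"hand":0},{"travel":[0,0.23,0],"twist":[0,0,0],"hand":0},{"travel":[0,0.23,0],"twist":[0,0,0],"hand":0}]}}

```text
t: 14.58
tool_pos: [0.6083, -0.0809, 0.1165]
ee_rot: [-0.362, -3.119, 0.001]
force: [0.4, 0.4, 0.3]
opening: 0.0
```

Run:
```python
from h import *
show("pics/w17.png")
```

```text
t 14.58 tcp [-73.5   0.2] z 0.1165 Fx 0.5 Fy -0.2 Fz 0.3 {'jaw': np.float64(22.1), 'padL': np.float64(27.6), 'padc': np.float64(44.7), 'padn': np.int64(1781), 'padR': np.float64(63.7), 'bb': [452, 169, 48, 83, 1781], 'lid': (np.float64(113.1), np.float64(2.1), 97, 91), 'red': [[449, 205, 3, 13, 23]], 'trig': np.float64(-103.1), 'gap': np.float64(5.5)}
```

Request:
{"fn": "move_arm", "kwargs": {"increments": [{"travel":[0,-0.04,0],"twist":[0,0,0],"hand":0},{"travel":[0,-0.08,0],"twist":[0,0,0],"hand":0},{"travel":[0,-0.12,0],"twist":[0,0,0],"hand":0},{"travel":[0,-0.16,0],"twist":[0,0,0],"hand":0},{"travel":[0,-0.2,0],"twist":[0,0,0],"hand":0}]}}

```text
t: 15.05
tool_pos: [0.6, -0.1207, 0.1177]
ee_rot: [0.365, 3.118, 0.003]
force: [2.0, 5.9, -1.1]
opening: -0.0
```

Request:
{"fn": "move_arm", "kwargs": {"increments": [{"travel":[0,-0.02,0],"twist":[0,0,0],"hand":0},{"travel":[0,-0.035,0],"twist":[0,0,0],"hand":0},{"travel":[0,-0.035,0],"twist":[0,0,0],"hand":0},{"travel":[0,-0.035,0],"twist":[0,0,0],"hand":0}]}}

```text
t: 15.38
tool_pos: [0.5981, -0.1278, 0.1169]
ee_rot: [0.367, 3.119, 0.002]
force: [2.3, 4.8, -0.7]
opening: -0.0
```

```bash
sed -i 's/if 15<x<110 and st\[4\]<3000:/if 15<x<110 and st[4]<3000 and st[3]>40:/' h.py
python3 - <<'E'
from h import *
show("pics/w18.png")
E
```

```text
t 15.38 tcp [-121.4   -0.5] z 0.1169 Fx 5.2 Fy -1.2 Fz -0.7 {'jaw': np.float64(39.1), 'padL': np.float64(40.8), 'padc': np.float64(59.4), 'padn': np.int64(2320), 'padR': np.float64(83.0), 'bb': [532, 167, 55, 83, 2320], 'lid': (np.float64(96.8), np.float64(-110.1), 45, 28), 'red': [], 'trig': np.float64(-136.0), 'gap': np.float64(1.7)}
```

Request:
{"fn": "move_arm", "kwargs": {"increments": [{"travel":[0,-0.01,0],"twist":[0,0,0],"hand":0},{"travel":[0,-0.01,0],"twist":[0,0,0],"hand":0},{"travel":[0,-0.01,0],"twist":[0,0,0],"hand":0}]}}

```text
t: 15.68
tool_pos: [0.5976, -0.1292, 0.1167]
ee_rot: [0.366, 3.12, 0.003]
force: [3.9, 6.2, -1.9]
opening: -0.002
```

Run:
```python
from h import *
show()
```

```text
t 15.68 tcp [-123.    -0.4] z 0.1167 Fx 6.9 Fy -2.4 Fz -1.9 {'jaw': np.float64(39.7), 'padL': np.float64(41.6), 'padc': np.float64(59.9), 'padn': np.int64(2333), 'padR': np.float64(83.8), 'bb': [535, 168, 55, 82, 2333], 'lid': (np.float64(96.2), np.float64(-110.1), 46, 27), 'red': [], 'trig': np.float64(-137.1), 'gap': np.float64(1.9)}
```

Request:
{"fn": "move_arm", "kwargs": {"increments": [{"travel":[0,0.07,0],"twist":[0,0,0],"hand":0},{"travel":[0,0.15,0],"twist":[0,0,0],"hand":0},{"travel":[0,0.22,0],"twist":[0,0,0],"hand":0},{"travel":[0,0.245,0],"twist":[0,0,0],"hand":0},{"travel":[0,0.245,0],"twist":[0,0,0],"hand":0}]}}

```text
t: 16.15
tool_pos: [0.6088, -0.0805, 0.1169]
ee_rot: [-0.362, -3.12, -0.0]
force: [-0.2, -0.2, -0.4]
opening: 0.001
```

Run:
```python
from h import *
show("pics/w19.png")
```

```text
t 16.15 tcp [-73.   -0.2] z 0.1169 Fx -0.2 Fy 0.1 Fz -0.4 {'jaw': np.float64(39.8), 'padL': np.float64(44.2), 'padc': np.float64(61.4), 'padn': np.int64(2010), 'padR': np.float64(82.1), 'bb': [473, 169, 50, 82, 2010], 'lid': (np.float64(113.3), np.float64(1.9), 98, 91), 'red': [], 'trig': np.float64(-103.0), 'gap': np.float64(4.4)}
```

Request:
{"fn": "move_arm", "kwargs": {"increments": [{"travel":[0,-0.04,0],"twist":[0,0,0],"hand":0},{"travel":[0,-0.08,0],"twist":[0,0,0],"hand":0},{"travel":[0,-0.12,0],"twist":[0,0,0],"hand":0},{"travel":[0,-0.15,0],"twist":[0,0,0],"hand":0},{"travel":[0,-0.17,0],"twist":[0,0,0],"hand":0}]}}

```text
t: 16.62
tool_pos: [0.6015, -0.1155, 0.118]
ee_rot: [0.367, 3.118, 0.002]
force: [1.4, 7.3, 4.2]
opening: -0.001
```

Run:
```python
from h import *
show()
```

```text
t 16.62 tcp [-108.7   -1. ] z 0.1180 Fx 7.5 Fy 0.3 Fz 4.2 {'jaw': np.float64(48.1), 'padL': np.float64(49.7), 'padc': np.float64(66.2), 'padn': np.int64(2117), 'padR': np.float64(88.9), 'bb': [525, 167, 52, 82, 2117], 'lid': (np.float64(101.2), np.float64(-110.4), 46, 27), 'red': [], 'trig': np.float64(-127.5), 'gap': np.float64(1.6)}
```

Request:
{"fn": "move_arm", "kwargs": {"increments": [{"travel":[0,-0.02,0],"twist":[0,0,0],"hand":0},{"travel":[0,-0.04,0],"twist":[0,0,0],"hand":0},{"travel":[0,-0.04,0],"twist":[0,0,0],"hand":0},{"travel":[0,-0.04,0],"twist":[0,0,0],"hand":0}]}}

```text
t: 17.0
tool_pos: [0.5996, -0.1231, 0.1174]
ee_rot: [0.367, 3.118, 0.002]
force: [2.0, 5.7, 1.5]
opening: -0.001
```

Run:
```python
from h import *
show("pics/w20.png")
```

```text
t 17.00 tcp [-116.5   -0.9] z 0.1174 Fx 6.0 Fy -0.6 Fz 1.5 {'jaw': np.float64(52.5), 'padL': np.float64(52.9), 'padc': np.float64(69.4), 'padn': np.int64(2102), 'padR': np.float64(92.2), 'bb': [539, 167, 53, 82, 2102], 'lid': (np.float64(98.5), np.float64(-110.3), 46, 28), 'red': [], 'trig': np.float64(-132.8), 'gap': np.float64(0.4)}
```

Request:
{"fn": "move_arm", "kwargs": {"increments": [{"travel":[0,-0.02,0],"twist":[0,0,0],"hand":0},{"travel":[0,-0.033,0],"twist":[0,0,0],"hand":0},{"travel":[0,-0.033,0],"twist":[0,0,0],"hand":0},{"travel":[0,-0.033,0],"twist":[0,0,0],"hand":0}]}}

```text
t: 17.38
tool_pos: [0.5982, -0.1283, 0.1169]
ee_rot: [0.365, 3.119, 0.004]
force: [3.3, 7.9, -2.1]
opening: 0.001
```

```bash
sed -i 's/if 90<x<140: out/if 90<x<140 and abs(y)<25: out/' h.py
python3 - <<'E'
from h import *
show("pics/w21.png")
E
```

```text
t 17.38 tcp [-121.9   -0.7] z 0.1169 Fx 8.4 Fy -1.5 Fz -2.1 {'jaw': np.float64(55.2), 'padL': np.float64(55.0), 'padc': np.float64(70.0), 'padn': np.int64(1978), 'padR': np.float64(92.9), 'bb': [545, 167, 54, 83, 1978], 'lid': (np.float64(96.1), np.float64(-6.5), 17, 63), 'red': [], 'trig': np.float64(-136.3), 'gap': np.float64(-0.2)}
```

Request:
{"fn": "move_arm", "kwargs": {"increments": [{"travel":[0,0.07,0],"twist":[0,0,0],"hand":0},{"travel":[0,0.15,0],"twist":[0,0,0],"hand":0},{"travel":[0,0.22,0],"twist":[0,0,0],"hand":0},{"travel":[0,0.25,0],"twist":[0,0,0],"hand":0},{"travel":[0,0.25,0],"twist":[0,0,0],"hand":0}]}}

```text
t: 17.85
tool_pos: [0.609, -0.0794, 0.1168]
ee_rot: [-0.363, -3.12, 0.0]
force: [-0.3, -0.3, 0.5]
opening: -0.003
```

Run:
```python
from h import *
show("pics/w22.png")
```

```text
t 17.85 tcp [-71.8  -0.2] z 0.1168 Fx -0.3 Fy 0.2 Fz 0.5 {'jaw': np.float64(51.4), 'padL': np.float64(53.1), 'padc': np.float64(70.1), 'padn': np.int64(1990), 'padR': np.float64(91.0), 'bb': [483, 169, 49, 82, 1990], 'lid': (np.float64(119.5), np.float64(1.6), 88, 91), 'red': [], 'trig': np.float64(-103.0), 'gap': np.float64(1.7)}
```

Request:
{"fn": "move_arm", "kwargs": {"increments": [{"travel":[0,0,-0.15],"twist":[0,0,0],"hand":0},{"travel":[0,0.1,-0.35],"twist":[0,0,0],"hand":0},{"travel":[0,0.3,-0.5],"twist":[0,0,0],"hand":0},{"travel":[0,0.5,-0.55],"twist":[0,0,0],"hand":0},{"travel":[0,0.65,-0.55],"twist":[0,0,0],"hand":0}]}}

```text
t: 18.32
tool_pos: [0.6408, 0.0439, 0.2309]
ee_rot: [0.373, 3.113, -0.001]
force: [0.4, 1.4, -0.4]
opening: -0.003
```

Request:
{"fn": "move_arm", "kwargs": {"increments": [{"travel":[0,0,0],"twist":[0,0,0],"hand":0},{"travel":[0,0,0],"twist":[0,0,0],"hand":0},{"travel":[0,0,0],"twist":[0,0,0],"hand":0},{"travel":[0,0,0],"twist":[0,0,0],"hand":0}]}}

```text
t: 18.65
tool_pos: [0.6387, 0.0426, 0.2265]
ee_rot: [-0.371, -3.119, 0.003]
force: [0.1, -1.2, -0.2]
opening: -0.001
```

Run:
```python
from h import *
show()
g,c=wcam(); cv2.imwrite("pics/w23.png",g[:,:,::-1])
print("cam",loc(-cv2.Rodrigues(c[1])[0].T@c[2]))
q=proj(c,place(PC,[[x,0,.064] for x in np.arange(.04,.11,.01)]));print(q.round(0).tolist())
r=int(q[3,1])
a,b=int(q[0,0]),int(q[-1,0])
for rr in(r-10,r-5,r,r+5,r+10):print(rr,a,' '.join("%d/%d/%d"%tuple(g[rr,x]) for x in range(a,b)))
```

```text
t 18.65 tcp [53.7 -1.4] z 0.2265 Fx -1.1 Fy -0.3 Fz -0.2 {'jaw': np.float64(53.2), 'padL': np.float64(74.7), 'padc': np.float64(83.8), 'padn': np.int64(490), 'padR': np.float64(94.1), 'bb': [337, 154, 17, 54, 490], 'lid': (np.float64(121.6), np.float64(1.0), 61, 61), 'red': [[319, 174, 7, 12, 75]], 'trig': np.float64(-101.5), 'gap': np.float64(21.5)}
cam [54.5 72.2]
[[306.0, 181.0], [315.0, 181.0], [323.0, 181.0], [331.0, 181.0], [340.0, 181.0], [348.0, 180.0], [356.0, 180.0], [365.0, 180.0]]
170 306 54/111/191 54/111/191 54/112/192 54/111/192 54/112/193 53/111/195 54/113/196 53/113/196 54/114/197 51/110/192 44/100/178 49/90/156 130/141/166 218/220/220 239/240/238 236/238/237 235/237/236 235/237/236 235/237/236 235/237/236 235/237/236 236/237/236 235/236/235 235/236/235 235/236/236 236/237/236 236/237/236 238/239/238 232/234/232 179/181/179 104/106/104 45/45/44 18/16/17 10/11/11 14/14/13 21/20/20 30/30/29 33/33/32 37/37/35 38/37/35 37/37/35 36/36/35 35/35/34 37/33/33 45/27/26 62/17/15 84/13/9 123/18/13 170/31/23 190/43/29 176/56/34 134/65/31 110/76/35 133/98/42 192/143/64 237/183/83 
[... 1799 characters left out ...]
244/203/95 243/204/95 243/204/96 244/204/95 244/204/96 244/203/95 243/204/95 244/204/95
190 306 58/122/210 58/121/209 57/120/206 55/115/200 53/111/194 53/109/191 51/108/189 53/109/190 51/108/190 50/105/186 43/98/175 46/87/155 107/86/116 184/115/85 208/130/74 210/131/74 217/138/79 228/146/84 230/149/86 229/148/85 223/141/81 213/134/77 205/128/73 203/127/73 202/126/72 190/117/68 159/95/54 135/81/47 122/73/42 116/69/39 116/70/40 108/65/37 81/51/32 49/37/31 36/34/33 37/36/35 37/36/35 37/36/35 37/36/35 37/37/35 34/32/31 46/26/25 80/16/13 117/17/14 121/28/16 115/62/29 166/122/54 232/178/81 245/202/94 245/205/96 244/204/95 243/203/95 243/203/95 243/203/95 243/203/94 243/201/94 242/200/93 242/200/93
```

Request:
{"fn": "move_arm", "kwargs": {"increments": [{"travel":[0,-0.2,0],"twist":[0,0,0],"hand":0},{"travel":[0,-0.4,0],"twist":[0,0,0],"hand":0},{"travel":[0,-0.58,0],"twist":[0,0,0],"hand":0},{"travel":[0,-0.6,0.1],"twist":[0,0,0],"hand":0},{"travel":[0,-0.6,0.25],"twist":[0,0,0],"hand":0}]}}

```text
t: 19.17
tool_pos: [0.6122, -0.0775, 0.1793]
ee_rot: [0.378, 3.112, -0.004]
force: [0.9, -0.2, 0.3]
opening: -0.001
```

Request:
{"fn": "move_arm", "kwargs": {"increments": [{"travel":[0,0,0.15],"twist":[0,0,0],"hand":0},{"travel":[0,0,0.3],"twist":[0,0,0],"hand":0},{"travel":[0,0,0.3],"twist":[0,0,0],"hand":0},{"travel":[0,0,0.3],"twist":[0,0,0],"hand":0}]}}

```text
t: 19.5
tool_pos: [0.61, -0.0722, 0.116]
ee_rot: [-0.368, -3.116, 0.001]
force: [0.6, -0.6, 0.0]
opening: 0.002
```

Run:
```python
from h import *
show()
```

```text
t 19.50 tcp [-64.6   0.5] z 0.1160 Fx -0.5 Fy -0.7 Fz 0.0 {'jaw': np.float64(51.5), 'padL': np.float64(53.8), 'padc': np.float64(70.5), 'padn': np.int64(1969), 'padR': np.float64(90.6), 'bb': [475, 169, 48, 83, 1969], 'lid': (np.float64(121.3), np.float64(1.7), 97, 91), 'red': [], 'trig': np.float64(-103.0), 'gap': np.float64(2.3)}
```

Request:
{"fn": "move_arm", "kwargs": {"increments": [{"travel":[0,-0.04,0],"twist":[0,0,0],"hand":0},{"travel":[0,-0.08,0],"twist":[0,0,0],"hand":0},{"travel":[0,-0.12,0],"twist":[0,0,0],"hand":0},{"travel":[0,-0.15,0],"twist":[0,0,0],"hand":0},{"travel":[0,-0.15,0],"twist":[0,0,0],"hand":0}]}}

```text
t: 19.97
tool_pos: [0.6068, -0.0995, 0.1203]
ee_rot: [0.365, 3.114, 0.004]
force: [2.3, 6.5, 6.2]
opening: -0.002
```

Run:
```python
from h import *
show()
```

```text
t 19.97 tcp [-91.9  -2.6] z 0.1203 Fx 6.9 Fy -0.8 Fz 6.2 {'jaw': np.float64(56.6), 'padL': np.float64(57.2), 'padc': np.float64(71.2), 'padn': np.int64(1766), 'padR': np.float64(92.0), 'bb': [510, 164, 46, 82, 1766], 'lid': (np.float64(112.8), np.float64(-0.2), 63, 90), 'red': [], 'trig': np.float64(-116.0), 'gap': np.float64(0.6)}
```

Request:
{"fn": "move_arm", "kwargs": {"increments": [{"travel":[0,-0.015,0],"twist":[0,0,0],"hand":0},{"travel":[0,-0.03,0],"twist":[0,0,0],"hand":0},{"travel":[0,-0.03,0],"twist":[0,0,0],"hand":0},{"travel":[0,-0.03,0],"twist":[0,0,0],"hand":0}]}}

```text
t: 20.35
tool_pos: [0.6059, -0.1038, 0.1204]
ee_rot: [0.362, 3.113, 0.006]
force: [0.8, 8.6, 7.6]
opening: 0.003
```

Run:
```python
from h import *
show()
```

```text
t 20.35 tcp [-96.3  -2.7] z 0.1204 Fx 8.6 Fy 1.2 Fz 7.6 {'jaw': np.float64(59.2), 'padL': np.float64(58.4), 'padc': np.float64(71.8), 'padn': np.int64(1643), 'padR': np.float64(91.9), 'bb': [515, 165, 47, 81, 1643], 'lid': (np.float64(111.0), np.float64(-0.8), 58, 89), 'red': [], 'trig': np.float64(-119.1), 'gap': np.float64(-0.8)}
```

Request:
{"fn": "move_arm", "kwargs": {"increments": [{"travel":[0,-0.01,0],"twist":[0,0,0],"hand":0},{"travel":[0,-0.01,0],"twist":[0,0,0],"hand":0},{"travel":[0,-0.01,0],"twist":[0,0,0],"hand":0},{"travel":[0,-0.01,0],"twist":[0,0,0],"hand":0},{"travel":[0,-0.01,0],"twist":[0,0,0],"hand":0}]}}

```text
t: 20.82
tool_pos: [0.6054, -0.1056, 0.1204]
ee_rot: [0.362, 3.114, 0.006]
force: [1.7, 8.5, 8.2]
opening: -0.001
```

Run:
```python
from h import *
from plant import env
show("pics/w30.png")
J=.064
for n in("side","scene"):
  im=env.get_image(n); g=im["color"]; cv2.imwrite(f"pics/{n}30.png",g[:,:,::-1])
  q=proj(n,place(PC,[[x,0,.064] for x in(.054,.064,.07,.076,.085)]));print(n,q.round(1).tolist())
  u0,u1=int(q[:,0].min())-4,int(q[:,0].max())+5;v0,v1=int(q[:,1].min())-5,int(q[:,1].max())+6
  hsv=cv2.cvtColor(g,cv2.COLOR_RGB2HSV).astype(int)
  for r in range(v0,v1):
    print(r,u0,' '.join("%3d,%3d,%3d"%tuple(g[r,x]) for x in range(u0,u1)))
```

```text
t 20.82 tcp [-98.1  -2.6] z 0.1204 Fx 8.7 Fy 0.3 Fz 8.2 {'jaw': np.float64(59.7), 'padL': np.float64(59.7), 'padc': np.float64(72.1), 'padn': np.int64(1581), 'padR': np.float64(92.4), 'bb': [517, 165, 47, 81, 1581], 'lid': (np.float64(110.1), np.float64(-1.1), 55, 89), 'red': [], 'trig': np.float64(-120.3), 'gap': np.float64(0.0)}
side [[320.5, 182.6], [318.8, 180.9], [317.8, 179.9], [316.8, 178.9], [315.3, 177.4]]
172 311 114, 31, 25 107, 26, 22 102, 25, 21  94, 24, 19  86, 23, 19  74, 29, 27  57, 38, 36  50, 45, 43  47, 45, 43  39, 37, 37  29, 28, 27  41, 34, 29 103, 77, 56 154,115, 82
173 311  91, 28, 24  89, 29, 26  86, 30, 26  78, 30, 26  69, 33, 30  60, 42, 39  49, 45, 44  45, 45, 43  35, 36, 34  26, 27, 26  22, 23, 24  36, 32, 31  95, 74, 60 144,112, 90
174 311  66, 40, 38  61, 46, 45  56, 48, 46  52, 46, 43  50, 46, 44  43, 40, 38  39, 39, 37  35, 35, 34  25, 25, 25  21, 23, 27  23, 29, 41  36, 49, 73  63, 75,101  96,103,129
175 311  47, 44, 43  45, 45, 43  44, 43, 42  44, 43, 42  40, 40, 39  32, 33, 32  24, 25, 26  24, 26, 30  25, 33, 45  33, 49, 74  40, 65,103  54, 92,146  
[... 4521 characters left out ...]
,174  44,107,174  45,106,173  44,104,170  43, 98,159  33, 77,124  23, 38, 58  18, 16, 14  17, 17, 15
202 346  38, 89,146  21, 49, 81  17, 42, 69  17, 41, 69  19, 44, 70  20, 49, 81  32, 77,126  43, 99,161  45,107,172  44,100,164  40, 91,149  32, 72,118  23, 51, 82  17, 32, 50  19, 20, 17  16, 18, 15
203 346  45,101,166  32, 78,129  21, 52, 86  19, 43, 71  19, 41, 69  19, 43, 69  19, 47, 79  33, 75,123  39, 91,149  34, 79,129  25, 61,103  19, 45, 73  18, 43, 68  19, 32, 46  20, 18, 17  19, 20, 18
204 346  44,103,169  45,102,166  38, 85,139  31, 75,122  20, 45, 73  17, 42, 68  19, 43, 71  24, 49, 77  26, 62,102  22, 51, 85  18, 44, 71  19, 44, 71  20, 43, 69  31, 41, 51  29, 28, 28  17, 16, 17
```

Request:
{"fn": "move_arm", "kwargs": {"increments": [{"travel":[0,-0.005,0],"twist":[0,0,0],"hand":0},{"travel":[0,-0.005,0],"twist":[0,0,0],"hand":0},{"travel":[0,-0.005,0],"twist":[0,0,0],"hand":0},{"travel":[0,-0.005,0],"twist":[0,0,0],"hand":0},{"travel":[0,-0.005,0],"twist":[0,0,0],"hand":0}]}}

```text
t: 21.38
tool_pos: [0.6053, -0.1064, 0.1205]
ee_rot: [0.362, 3.113, 0.006]
force: [1.5, 9.1, 8.1]
opening: -0.0
```

Run:
```python
from h import *
from plant import env
show()
# blade/bystander check in scene: before vs now difference
g=env.get_image("scene")["color"]; b=cv2.imread("pics/scene7.png")[:,:,::-1]
for n,(x,y,w,h) in dict(pink1=(335,115,15,38),olive_spare=(393,125,30,50),bottles_bowl=(215,255,100,80),brush=(180,232,65,28)).items():
  print(n,(np.abs(g[y:y+h,x:x+w].astype(int)-b[y:y+h,x:x+w]).max(2)>60).mean().round(3))
hsv=cv2.cvtColor(g,cv2.COLOR_RGB2HSV).astype(int)
print("yellow",[(s[1].tolist(),s[2].round(1).tolist()) for s in blobs((hsv[...,0]>25)&(hsv[...,0]<33)&(hsv[...,1]>180)&(hsv[...,2]>90),15)], "pred handle centre",proj("scene",place(PC,[.161,0,.143])).round(1))
show()
```

```text
t 21.38 tcp [-98.9  -2.6] z 0.1205 Fx 9.2 Fy 0.6 Fz 8.1 {'jaw': np.float64(59.7), 'padL': np.float64(59.7), 'padc': np.float64(72.2), 'padn': np.int64(1553), 'padR': np.float64(92.5), 'bb': [518, 165, 47, 81, 1553], 'lid': (np.float64(109.8), np.float64(-1.2), 54, 89), 'red': [], 'trig': np.float64(-120.8), 'gap': np.float64(0.0)}
pink1 0.088
olive_spare 0.007
bottles_bowl 0.009
brush 0.0
yellow [([373, 163, 7, 6, 20], [376.0, 165.3])] pred handle centre [[374.8 169.9]]
t 21.48 tcp [-98.9  -2.6] z 0.1204 Fx 9.3 Fy 0.5 Fz 7.9 {'jaw': np.float64(59.7), 'padL': np.float64(59.7), 'padc': np.float64(72.2), 'padn': np.int64(1554), 'padR': np.float64(91.9), 'bb': [518, 165, 46, 81, 1554], 'lid': (np.float64(109.8), np.float64(-1.3), 54, 89), 'red': [], 'trig': np.float64(-120.8), 'gap': np.float64(0.0)}
```

Run:
```python
from plant import env
print(env.finish_job()); o=env.get_obs(); print(o["t"],o["force"].round(1),o["tool_pos"].round(4))
```

```text
the job is handed in; nothing more can be done
None
the job is handed in; nothing more can be done
```

I handed the job in at about 21.5 s, holding the trigger drawn, with the jar clamped against the cork blade. The hand-in reports no verdict.

- **Blade:** I lifted it by the yellow handle and lowered it between jar and jaw. The board pushed back (up to 15 N) at the height expected for the foot to be standing on it. After I let go, the camera showed it upright in the gap.
- **Trigger:** My first push passed over the top of the paddle without moving it. I went 20 mm lower, pumped three full strokes, then made a fourth partial stroke and held it.
- **Grip:** From directly above, before the last stroke, the plunger was pressed about 2.5 mm. The jaw then moved about 9 to 9.5 mm further, so the plunger should be about 11.5 to 12 mm in, against a stop at 24 mm. The push on the trigger was a steady 9 N, about what I expect at that depth.
- **Uncertain:** In the final pose the jaw hides the shaft, so I worked out the plunger depth rather than seeing it directly. No red showed in any camera, but the jaw would hide it there anyway. The ratchet positions I measured did not fall exactly on 8 mm steps; they were off by up to about 4 mm.
- **Other things in the scene:** The picture comparison showed almost no change around the jars, bottles, bowl and brush. About 9% of the pixels around the nearer pink look-alike changed. I took that to be the arm's shadow and did not check further.

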